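Empty the nut pot and nest the graded pots

ROBOT

A 6-joint arm with a two-finger parallel gripper is mounted at the origin on the work surface. World frame = base frame: x ahead of the robot, y to its left, z up, the work surface at z = 0. Lengths are in m, angles in rad, forces in N, time in s.
With the tool pointing down it reaches from about 0.25 to 0.775 m from the base axis. Payload 4 kg.
Tool frame: the origin (TCP) lies midway between the tips of the shut fingers; the grasp point (between the pads) lies 19 mm behind it; z points along the fingers, y is the line along which they close (so a half turn about z gives the same grasp; the last joint's range is limited). The gripper opens to 94 mm and grips with 3 to 60 N. Pads are 16 mm wide; open, the fingers measure 119 mm over their backs; the gripper's body (75 mm by 177 mm) begins 78 mm behind the grasp point.
Start: joints at [-1.226, 0.087, 1.371, -0, 1.684, -0.103], TCP at [0.238, -0.496, 0.206] pointing down, gripper open.
Joint ranges: [-3.1, 3.1], [-0.76, 2.03], [0.27, 2.55], [-1.08, 4.22], [0.17, 2.65], [-2.57, 2.57]. Speed limits (rad/s): [2.79, 2.79, 3.14, 3.14, 3.14, 3.14].

INTERFACE

Orientations are given as [roll, pitch, yaw] about the fixed x, y, z axes, in that order (R = Rz(yaw) Ry(pitch) Rx(roll)).
In Python, from bench import robot gives the robot as it stands. The module is installed in compiled form; this text tells all that it offers.
- The arm moves only by the tool arm_command, never from a script. Its argument "targets" is a list of rows, each a list of 4 numbers: the shift along the world's x, y, z as a fraction of full scale, then the turn about the world's z as a fraction of full scale. A call has 1 to 8 rows; each row is the pose to reach, as a shift and turn from the pose commanded when the call began; what a row does not reach only later rows make up. Full scale, the value 1, is 0.5 m for a shift and 120 degrees for a turn. A row lasts 1/12 s, in which the tool goes at most 41.7 mm and 7.16 degrees, less where a joint would pass 70% of its speed; a pose out of reach is approached as far as the arm can. A call with a number of a shift or a turn outside -1 to 1 is refused whole. A call with a gripper value outside its range is refused whole. "claw" is the closure, from 0 (fully open) to 1 (shut), set as the call begins (left out, the last holds). The fingers move at their own pace and stop on an object; the grip force is fixed at half the most. Time passes only in rows, so rows that repeat a pose let the fingers close. It gives the time, the measured TCP pose, the force, the opening and the grip force at its end, in the units of the state.
- robot.get_obs(): the state, without advancing time (a new reading comes with each control period).
- robot.snapshot(name): name is "scene" or "side" or "wrist"; returns the picture (420x560x3 uint8, red, green, blue); there is no depth.
- robot.camera_info(name): a dict with "vfov" (degrees; the focal length in pixels is half the picture's height over the tangent of half this angle, whatever the lens; pixels are square), "cx", "cy" (the principal point, pixels), "k1" (the pictures are not rectified: a ray, as slopes to the right and down, at radius r is drawn at 1 + k1 r^2 times it, then the intrinsics apply), "extrinsics" (4x4, takes a point from camera to world coordinates); the wrist camera has in their place "T_tool_cam" (4x4, takes a point from camera to tool coordinates, whose origin is the TCP and whose axes are the flange's). Camera axes: x right, y up, looking along -z (the intrinsics and any distortion apply to the point x, -y, -z); pixel columns grow to the right and rows downward; lengths in m; the calibration is good to about 2 mm. A picture is of the moment at which its call begins: read the wrist's pose just before it. camera_info takes no time and is no camera call.
- robot.close_job(): hands the job in; it is judged then, once.
The state is a dict: "time": time; "joint_positions": joint angles; "qvel": joint speeds; "joint_torque": joint torques, N m; "tool_pos": TCP position; "ee_rot": TCP orientation; "wrist_force": force on the tool from outside, world axes, zero at the start; "wrist_torque": the same for the moment, N m; "width": finger opening in m; "finger_force": force on a finger pad.
Only numpy, scipy, OpenCV 4.12 (cv2) and the standard library are available. Lean on these libraries where they do the work, as an engineer would, in place of code of your own. Each camera call takes 0.05 s, during which the arm holds its last target. There are 200 camera calls.

TASK

Pick up the smallest parts pot and tip all five nuts out of it into the shallow steel tray, and nest the three pots upright on the bench, medium inside large and the emptied small one inside medium, each fully home on the floor of the next. Leave the idler shaft and the housing cap where they lie.

Things in the scene. Friction and masses are not known exactly. Their poses are not given: they have to be found in the camera images.
- pot_large: Large blue open parts pot, round and slightly tapered, wall 3 mm, floor 5 mm thick; 80 mm across the rim, 72 mm across the foot, 55 mm high. Origin: centre of its underside, z up along the pot's axis. A straight orange round bar handle, 12 mm thick, sticks out 75 mm from the rim along the pot's own -x, its axis level and 12 mm below the rim.
- pot_medium: Medium red open parts pot, round and slightly tapered, wall 3 mm, floor 5 mm thick; 62 mm across the rim, 54 mm across the foot, 80 mm high. Origin: centre of its underside, z up along the pot's axis. A straight orange round bar handle, 12 mm thick, sticks out 75 mm from the rim along the pot's own -x, its axis level and 12 mm below the rim.
- pot_medium_handle (a point): Point on the medium pot's handle axis, 45 mm outside its rim: at (-76, 0, 68) mm in the pot's frame; same axes as the pot.
- pot_small: Small bare aluminium open parts pot, round and slightly tapered, wall 3 mm, floor 5 mm thick; 47 mm across the rim, 38 mm across the foot, 104 mm high; at the start it holds the five nuts. Origin: centre of its underside, z up along the pot's axis. A straight orange round bar handle, 12 mm thick, sticks out 75 mm from the rim along the pot's own -x, its axis level and 12 mm below the rim.
- pot_small_handle (a point): Point on the small pot's handle axis, 45 mm outside its rim: at (-68.5, 0, 92) mm in the pot's frame; same axes as the pot.
- pot_small_rim (a point): Centre of the small pot's mouth, 104 mm above its underside; same axes as the pot.
- tray: Shallow open steel tray fixed on the bench, 180 mm (its x) by 240 mm (its y), 35 mm high, walls and floor about 4 mm; origin at the centre of its underside.
- shaft: Steel idler shaft, 31 mm thick with thinner ends, 300 mm long along its y, lying in a wooden saddle; origin under its middle.
- cap: Grey cast housing cap, a flanged disc 100 mm across and 36 mm high; origin at the centre of its underside.
- shield: Yellow polymer bearing shield, a disc 80 mm across and 10 mm thick, lying in the tray towards its own -y end; origin at the centre of its underside.
- nut1: Oiled zinc-plated hex nut, 17 mm across flats, 8 mm thick, 12 g; origin at the centre of its underside; one of five, at the start inside the small pot.
- nut2: Oiled zinc-plated hex nut, 17 mm across flats, 8 mm thick, 12 g; origin at the centre of its underside; one of five, at the start inside the small pot.
- nut3: Oiled zinc-plated hex nut, 17 mm across flats, 8 mm thick, 12 g; origin at the centre of its underside; one of five, at the start inside the small pot.
- nut4: Oiled zinc-plated hex nut, 17 mm across flats, 8 mm thick, 12 g; origin at the centre of its underside; one of five, at the start inside the small pot.
- nut5: Oiled zinc-plated hex nut, 17 mm across flats, 8 mm thick, 12 g; origin at the centre of its underside; one of five, at the start inside the small pot.
Mind the look-alikes: they are no part of the job. Leave any purple or yellow look-alike of the pot_large alone.

How it is judged:
By the outcome, as a careful person would: the job done as asked, in the order asked, and still so for the second after the job is handed in, with the robot touching nothing.
It also fails if it takes over 72 s, if anything falls off the work surface, if the arm or the gripper's body presses on something with over 40 N, if the wrist force passes 120 N, or if a joint passes its speed limit or range.

## Working session

There is one attempt and no reset: what is moved stays moved. The work goes in short steps, Python scripts to look and compute and a tool call to move; the robot and the scene stay as the last step left them, time stands still between calls to the robot, and variables do not carry over. Pictures are saved under pics/ and viewed, at most 10 in all, crops included, and the job is handed in when it is done.

Besides the shell and the picture viewer there is one more tool, called after "Emit:" in YAML: its name, and indented under it one key for each argument. arm_command: Moves the arm, as the interface text tells. Shift numbers are shares of 0.5 m and turn numbers shares of 120 degrees, none past 1 either way. Its arguments: {"type":"object","properties":{"targets":{"type":"array"},"claw":{"type":"number"}},"required":["targets"]}

```bash
mkdir -p pics; cat > h.py <<'E'
import numpy as np, cv2
from bench import robot
from scipy.spatial.transform import Rotation as Ro
def K(ci):
    f=210/np.tan(np.radians(ci['vfov'])/2); return f
def Tcam(name,o=None):
    ci=robot.camera_info(name)
    if name!='wrist': return ci,np.array(ci['extrinsics'])
    o=o or robot.get_obs(); T=np.eye(4); r=np.array(o['ee_rot'])
    T[:3,:3]=r if r.shape==(3,3) else Ro.from_euler('xyz',r).as_matrix(); T[:3,3]=o['tool_pos']
    return ci,T@np.array(ci['T_tool_cam'])
def pix2w(name,uv,z,o=None):
    ci,T=Tcam(name,o); f=K(ci); d=np.array([(uv[0]-ci['cx'])/f,(uv[1]-ci['cy'])/f]); s=d.copy()
    for _ in range(20): s=d/(1+ci['k1']*(s@s))
    r=T[:3,:3]@np.array([s[0],-s[1],-1]); c=T[:3,3]; return c+r*(z-c[2])/r[2]
def w2pix(name,P,o=None):
    ci,T=Tcam(name,o); f=K(ci); P=np.atleast_2d(P); q=(P-T[:3,3])@T[:3,:3]
    s=np.c_[q[:,0]/-q[:,2],-q[:,1]/-q[:,2]]; s=s*(1+ci['k1']*(s**2).sum(1,keepdims=True))
    return s*f+[ci['cx'],ci['cy']]
def save(name,fn):
    o=robot.get_obs(); im=robot.snapshot(name); cv2.imwrite('pics/'+fn,im[:,:,::-1]); return o,im
E
python3 - <<'E'
from h import *
for n in('scene','side','wrist'):
    save(n,n+'0.png'); 
for n in('scene','side','wrist'):
    ci,T=Tcam(n); print(n,ci['vfov'],ci['k1'],T.round(3).tolist())
a=[cv2.imread(f'pics/{n}0.png') for n in('scene','side')]
print(robot.get_obs())
E
```

```text
scene 56.62576196703841 -0.09495539566283906 [[-0.618, -0.431, 0.658, 1.195], [0.786, -0.364, 0.499, 0.494], [0.025, 0.826, 0.563, 0.639], [0.0, 0.0, 0.0, 1.0]]
side 49.031280233914956 0.016599245117398877 [[0.975, 0.169, -0.144, 0.35], [-0.222, 0.706, -0.673, -0.944], [-0.012, 0.688, 0.726, 1.125], [0.0, 0.0, 0.0, 1.0]]
wrist 63.53890020874884 -0.032574230339260504 [[0.433, 0.875, 0.219, 0.3], [-0.902, 0.42, 0.103, -0.466], [-0.002, -0.242, 0.97, 0.382], [0.0, 0.0, 0.0, 1.0]]
{'time': 0.15, 'joint_positions': array([-1.22610858e+00,  8.78047215e-02,  1.37191524e+00, -2.98970118e-05,
        1.68358324e+00, -1.03096973e-01]), 'qvel': array([-0.00071031, -0.00169403, -0.00478219,  0.00034819, -0.00034238,
        0.0012293 ]), 'joint_torque': array([ 2.10713253e-03, -3.40642440e+01, -3.02793002e+01,  7.19321938e-02,
        3.05065617e-02, -1.19079928e-04]), 'tool_pos': array([ 0.23797771, -0.49538068,  0.20455826]), 'ee_rot': array([-3.13988813e+00, -1.46484527e-04,  4.47781254e-01]), 'wrist_force': array([ 0.09286825, -0.77025877,  0.42379502]), 'wrist_torque': array([-0.0657179 ,  0.03976183,  0.01361157]), 'finger_force': 0.0, 'width': 0.0939681142746963}
```

View pics/scene0.png

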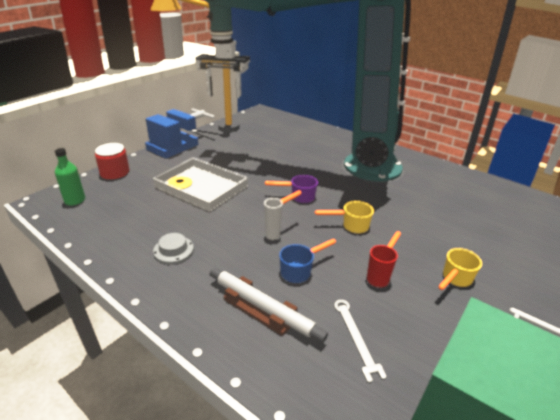

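View pics/side0.png

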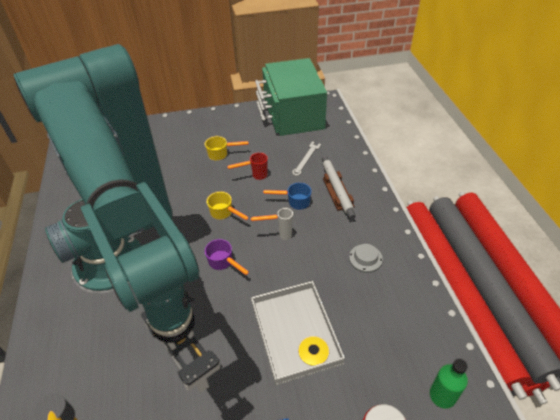

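```bash
cat > m.py <<'E'
from h import *
seeds={'small':(.092,.0235,{'scene':(292,197),'side':(264,217)}),'large':(.043,.040,{'scene':(323,246),'side':(274,192)}),'medium':(.068,.031,{'scene':(394,240),'side':(239,164)}),'purple':(.043,.04,{'scene':(276,183),'side':(237,267)}),'yellow':(.043,.04,{'scene':(328,212),'side':(238,213)})}
for k,(h,rr,s) in seeds.items():
  for n in s:
    im=cv2.imread(f'pics/{n}0.png'); hsv=cv2.cvtColor(im,cv2.COLOR_BGR2HSV)
    m=((hsv[...,0]>4)&(hsv[...,0]<18)&(hsv[...,1]>170)&(hsv[...,2]>120)).astype(np.uint8)
    nl,L,st,c=cv2.connectedComponentsWithStats(m)
    y,x=np.nonzero(m); i=np.argmin((x-s[n][0])**2+(y-s[n][1])**2); l=L[y[i],x[i]]
    y,x=np.nonzero(L==l)
    w=np.array([pix2w(n,(a,b),h)[:2] for a,b in zip(x,y)])
    mu=w.mean(0); U,S,V=np.linalg.svd(w-mu); t=(w-mu)@V[0]
    print(k,n,len(x),'mean',mu.round(4),'ends',(mu+V[0]*t.min()).round(4),(mu+V[0]*t.max()).round(4),'len',np.ptp(t).round(4))
for n,c in {'side':[(251,297),(315,282),(343,357),(278,378)],'scene':[(153,182),(195,160),(247,181),(206,206)]}.items():
  print(n,[pix2w(n,p,.035)[:2].round(3).tolist() for p in c])
for n,c in {'side':(367,253),'scene':(172,241)}.items(): print('cap',pix2w(n,c,.036).round(3))
for n,c in {'side':[(326,164),(352,212)],'scene':[(214,275),(322,333)]}.items(): print('shaft',[pix2w(n,p,.04).round(3).tolist() for p in c])
big=np.vstack([cv2.resize(cv2.imread('pics/scene0.png')[140:300,140:420],None,fx=2.1,fy=2.1,interpolation=2)])
b2=cv2.resize(cv2.imread('pics/side0.png')[130:390,190:390],None,fx=1.3,fy=1.3,interpolation=2)
H=max(big.shape[0],b2.shape[0]); o=np.zeros((H,588+b2.shape[1],3),np.uint8); o[:big.shape[0],:big.shape[1]]=big; o[:b2.shape[0],588:]=b2
cv2.imwrite('pics/crop0.png',o[:, :800])
E
python3 m.py
```

```text
small scene 28 mean [ 0.4752 -0.0117] ends [ 0.4468 -0.0088] [ 0.5049 -0.0147] len 0.0584
small side 83 mean [ 0.4786 -0.0154] ends [ 0.5164 -0.0197] [ 0.4408 -0.0111] len 0.0761
large scene 30 mean [0.5436 0.1371] ends [0.5135 0.1458] [0.5722 0.1288] len 0.0611
large side 63 mean [0.5456 0.1325] ends [0.5079 0.1425] [0.5794 0.1234] len 0.074
medium scene 9 mean [0.4723 0.273 ] ends [0.4731 0.2671] [0.4716 0.2774] len 0.0105
medium side 68 mean [0.4476 0.27  ] ends [0.4883 0.2739] [0.4067 0.2661] len 0.082
purple scene 1 mean [ 0.3786 -0.1336] ends [ 0.3786 -0.1336] [ 0.3786 -0.1336] len 0.0
purple side 108 mean [ 0.3748 -0.1383] ends [ 0.3516 -0.1051] [ 0.3975 -0.1708] len 0.0801
yellow scene 31 mean [0.406  0.0754] ends [0.3819 0.1018] [0.4335 0.0453] len 0.0765
yellow side 79 mean [0.4053 0.0711] ends [0.3811 0.1006] [0.4324 0.0382] len 0.0808
side [[0.396, -0.246], [0.581, -0.239], [0.59, -0.469], [0.421, -0.484]]
scene [[0.609, -0.445], [0.423, -0.46], [0.416, -0.227], [0.596, -0.22]]
cap [ 0.757 -0.176  0.036]
cap [ 0.759 -0.167  0.036]
shaft [[0.75, 0.232, 0.04], [0.765, -0.011, 0.04]]
shaft [[0.78, 0.003, 0.04], [0.761, 0.275, 0.04]]
```

View pics/crop0.png

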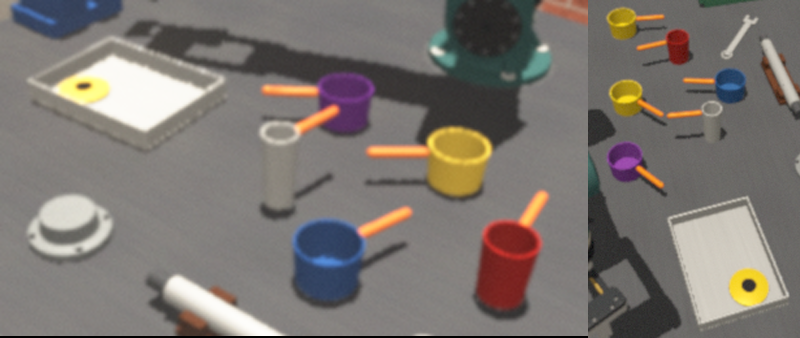

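Emit:
arm_command:
  targets:
    - [0.06,0.06,0.02,0.05]
    - [0.12,0.12,0.02,0.1]
    - [0.18,0.18,0.02,0.15]
    - [0.24,0.24,0.02,0.2]
    - [0.3,0.3,0.02,0.25]
    - [0.36,0.36,0.02,0.3]
    - [0.4,0.42,0.02,0.35]
    - [0.44,0.48,0.02,0.4]
  claw: 0

```text
time: 0.82
tool_pos: [0.4594, -0.2535, 0.215]
ee_rot: [-3.141, -0.001, 1.292]
wrist_force: [0.7, -0.3, 0.5]
width: 0.0939
finger_force: 0.0
```

Emit:
arm_command:
  targets:
    - [0.01,0.06,-0.02,0.05]
    - [0.02,0.12,-0.02,0.1]
    - [0.03,0.18,-0.02,0.15]
    - [0.04,0.24,-0.02,0.2]
    - [0.04,0.3,-0.02,0.25]
    - [0.05,0.36,-0.02,0.3]
    - [0.06,0.42,-0.02,0.35]
    - [0.06,0.479,-0.02,0.4]

```text
time: 1.48
tool_pos: [0.4883, -0.0147, 0.2051]
ee_rot: [-3.142, -0.0, 2.129]
wrist_force: [0.2, -0.2, -0.2]
width: 0.0938
finger_force: 0.0
```

```bash
python3 - <<'E'
from h import *
for n,c in {'side':[(251.5,297),(311,282.3),(343.8,356),(277,381)],'scene':[(153.3,179),(193.8,158),(247,183),(211.4,210.5)]}.items():
  print(n,[pix2w(n,p,.035)[:2].round(3).tolist() for p in c])
o,im=save('wrist','w1.png'); print(o['tool_pos'],o['ee_rot'],o['time'])
P=[[.540,-.022,.104],[.441,-.011,.092],[.488,-.0165,.092]]
p=w2pix('wrist',P,o); print(p)
# tray in side/scene: reproject hypothesised box
E
```

```text
side [[0.398, -0.246], [0.569, -0.237], [0.592, -0.467], [0.417, -0.49]]
scene [[0.597, -0.46], [0.416, -0.474], [0.425, -0.219], [0.601, -0.192]]
[ 0.48825699 -0.01471687  0.20506121] [-3.14152538e+00 -3.09426077e-04  2.12861369e+00] 1.4833
[[328.5110301  247.16977259]
 [238.38254413 174.79509004]
 [281.25808762 208.05542145]]
```

View pics/w1.png

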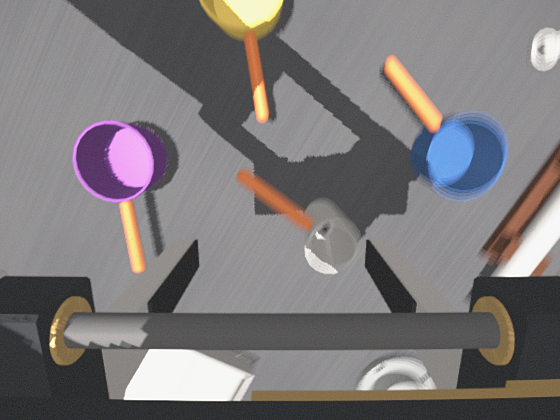

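Emit:
arm_command:
  targets:
    - [0,-0.003,0,0.055]
    - [0,-0.003,0,0.11]
    - [0,-0.003,0,0.165]
    - [0,-0.003,-0.02,0.22]
    - [0,-0.003,-0.05,0.275]
    - [0,-0.003,-0.08,0.33]
    - [0,-0.003,-0.1,0.385]
    - [0,-0.003,-0.12,0.43]

```text
time: 2.2
tool_pos: [0.4875, -0.0179, 0.1442]
ee_rot: [3.142, -0.002, 3.029]
wrist_force: [-0.9, -0.7, -0.1]
width: 0.0941
finger_force: 0.0
```

Emit:
arm_command:
  targets:
    - [0,0,-0.04,0]
    - [0,0,-0.08,0]
    - [0,0,-0.11,0]
    - [0,0,-0.132,0]
    - [0,0,-0.132,0]

```text
time: 2.62
tool_pos: [0.486, -0.0176, 0.0765]
ee_rot: [3.141, -0.006, 3.023]
wrist_force: [-0.1, -0.2, 0.9]
width: 0.0941
finger_force: 0.0
```

Emit:
arm_command:
  targets:
    - [0,0,0,0]
    - [0,0,0,0]
    - [0,0,0,0]
    - [0,0,0,0]
    - [0,0,0,0]
    - [0,0,0,0]
    - [0,0,0,0]
    - [0,0,0,0]
  claw: 1

```text
time: 3.28
tool_pos: [0.4882, -0.0178, 0.0796]
ee_rot: [3.142, 0.0, 3.024]
wrist_force: [-0.4, -0.1, -0.1]
width: 0.0442
finger_force: 0.0
```

```bash
python3 - <<'E'
from h import *
# tray fit: threshold bright tray region in scene0 & side0 -> silhouettes; fit x,y,yaw by IoU of projected box hull
from scipy.optimize import minimize
def hull(n,p):
    x,y,a=p; c,s=np.cos(a),np.sin(a); P=[]
    for u,v in((-.09,-.12),(.09,-.12),(.09,.12),(-.09,.12)):
        for z in(0,.035): P.append([x+c*u-s*v,y+s*u+c*v,z])
    return cv2.convexHull(w2pix(n,P).astype(np.float32))
M={}
for n,seed in(('scene',(220,190)),('side',(285,320))):
    im=cv2.imread(f'pics/{n}0.png'); hsv=cv2.cvtColor(im,cv2.COLOR_BGR2HSV)
    m=((hsv[...,2]>115)|((hsv[...,1]>150)&(hsv[...,0]<40)&(hsv[...,0]>20))).astype(np.uint8); m=cv2.morphologyEx(m,cv2.MORPH_OPEN,np.ones((3,3)))
    nl,L,st,c=cv2.connectedComponentsWithStats(m); m=(L==L[seed[1],seed[0]]).astype(np.uint8)
    cs,_=cv2.findContours(m,0,1); h=cv2.convexHull(max(cs,key=cv2.contourArea)); k=np.zeros_like(m); cv2.fillConvexPoly(k,h,1); M[n]=k; print(n,k.sum(),cv2.boundingRect(h))
def cost(p):
    t=0
    for n in M:
        k=np.zeros((420,560),np.uint8); cv2.fillConvexPoly(k,np.round(hull(n,p)*16).astype(np.int32),1,shift=4)
        t+=1-(k&M[n]).sum()/(k|M[n]).sum()
    return t
b=min((minimize(cost,[.505,-.35,a],method='Nelder-Mead',options=dict(initial_simplex=[[.505,-.35,a],[.52,-.35,a],[.505,-.33,a],[.505,-.35,a+.1]])) for a in(-.1,0,.1)),key=lambda r:r.fun); print(b.x,b.fun)
print(robot.get_obs()['width'])
E
```

```text
scene 235200 (0, 0, 560, 420)
side 6474 (250, 280, 95, 101)
[ 0.49503016 -0.35429374  0.07336399] 1.0167877085497197
0.04419688940050323
```

Emit:
arm_command:
  targets:
    - [0,0,0,0]
    - [0,0,0,0]
    - [0,0,0,0]
    - [0,0,0,0]
    - [0,0,0,0]
    - [0,0,0,0]
    - [0,0,0,0]

```text
time: 3.87
tool_pos: [0.4882, -0.0176, 0.0795]
ee_rot: [3.141, 0.0, 3.024]
wrist_force: [0.1, 0.2, 0.3]
width: 0.0109
finger_force: 30.0
```

Emit:
arm_command:
  targets:
    - [0,0,0.04,0]
    - [0,0,0.08,0]
    - [0,0,0.12,0]
    - [0,0,0.12,0]

```text
time: 4.2
tool_pos: [0.4903, -0.0182, 0.1433]
ee_rot: [-3.141, 0.007, 3.024]
wrist_force: [1.1, 0.3, -1.1]
width: 0.0108
finger_force: 30.0
```

```bash
cat > tray.py <<'E'
from h import *
from scipy.optimize import least_squares
# edges: tray top outer rectangle corners from clicks; fit rigid 180x240 to both cams
C={'side':[(251.5,297),(311,282.3),(343.8,356),(277,381)],'scene':[(247,183),(211.4,210.5),(153.3,179),(193.8,158)]}
loc=np.array([[-.09,.12],[.09,.12],[.09,-.12],[-.09,-.12]])
def W(p):
    c,s=np.cos(p[2]),np.sin(p[2]); return np.c_[loc@np.array([[c,s],[-s,c]])+p[:2],np.full(4,.035)]
r=least_squares(lambda p:np.concatenate([(w2pix(n,W(p))-C[n]).ravel() for n in C]),[.5,-.35,0],loss='soft_l1')
print(r.x,r.fun.round(1))
E
python3 tray.py; python3 - <<'E'
from h import *
o,im=save('scene','s1.png'); o2,i2=save('side','d1.png'); o3,i3=save('wrist','w2.png')
a=cv2.resize(im[130:270,130:400],None,fx=1.48,fy=1.48)[:,:400]; b=cv2.resize(i2[180:400,200:400],None,fx=1.8,fy=1.8,interpolation=2)
H=600; c=np.zeros((H,800,3),np.uint8); c[:a.shape[0],:a.shape[1]]=a; c[:b.shape[0],400:400+b.shape[1]]=b; w=cv2.resize(i3,(400,300)); c[300:600,:400]=w
cv2.imwrite('pics/c1.png',c[:,:,::-1]); print(o['width'],o['tool_pos'],o['wrist_force'],o['wrist_torque'])
E
```

```text
[ 0.49431862 -0.3557449   0.09279904] [-1.6 -0.1  0.3 -2.8  1.1 -0.1 -1.2 -2.6  0.6 -6.4 -1.5 -8.8 -0.9 -0.9
 -1.8 -0.8]
0.010762423196435791 [ 0.49030737 -0.0181944   0.14329567] [ 1.11193084  0.2925045  -1.08842923] [ 0.02362501 -0.16564076  0.02722846]
```

View pics/c1.png

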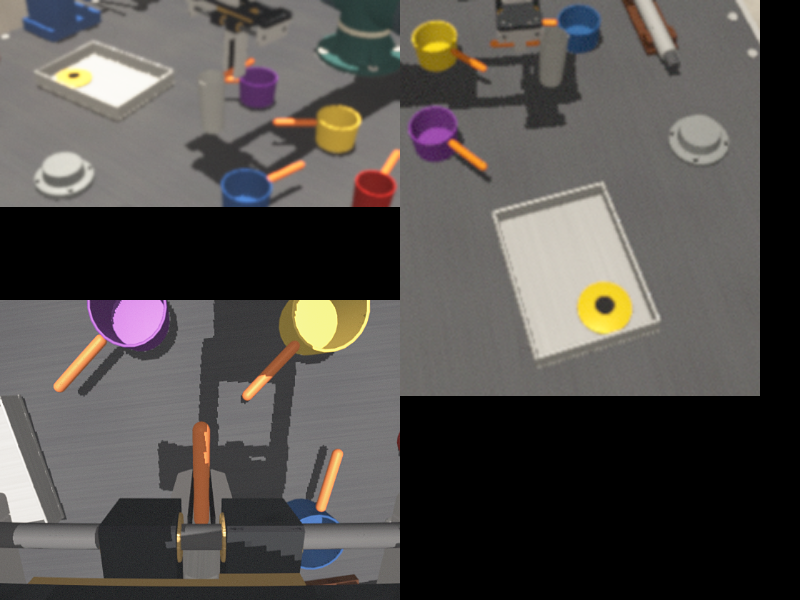

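```bash
sed -i "s/^C=.*/C={'side':[(251.7,297.8),(313.3,282.2),(344.4,357.8),(276.1,380.6)],'scene':[(246.9,180.7),(211,203.5),(153.6,178),(194.9,158.4)]}/; s/^print.*/print(r.x,r.fun.round(1)); print(W(r.x).round(4).tolist())/" tray.py; python3 tray.py
```

```text
[ 0.49498603 -0.35835539  0.07275888] [-0.7 -0.9 -0.5 -1.8  0.4 -0.1 -1.  -1.6 -0.  -3.8 -2.9 -1.9 -1.7 -0.5
 -2.7 -1.4]
[[0.3965, -0.2452, 0.035], [0.576, -0.2321, 0.035], [0.5935, -0.4715, 0.035], [0.4139, -0.4846, 0.035]]
```

Emit:
arm_command:
  targets:
    - [-0.005,-0.06,0,0.02]
    - [-0.01,-0.13,0,0.04]
    - [-0.015,-0.2,0,0.06]
    - [-0.018,-0.27,0,0.08]
    - [-0.018,-0.34,0,0.092]
    - [-0.018,-0.37,-0.04,0.092]
    - [-0.018,-0.37,-0.08,0.092]
    - [-0.018,-0.37,-0.114,0.092]

```text
time: 5.02
tool_pos: [0.4761, -0.2037, 0.0798]
ee_rot: [3.139, -0.007, -3.069]
wrist_force: [-10.2, 1.8, 18.6]
width: 0.0111
finger_force: 30.0
```

Emit:
arm_command:
  targets:
    - [0,0,0,0]
    - [0,0,0,0]
    - [0,0,0,0]

```text
time: 5.27
tool_pos: [0.4784, -0.2024, 0.0811]
ee_rot: [3.14, -0.002, -3.067]
wrist_force: [0.0, -0.5, -2.1]
width: 0.0109
finger_force: 30.0
```

```bash
python3 - <<'E'
from h import *
o,im=save('scene','s2.png'); o2,i2=save('side','d2.png'); o3,i3=save('wrist','w3.png')
def cat(im,i2,i3,fn):
    a=cv2.resize(im[120:260,130:330],(400,280),interpolation=2); b=cv2.resize(i2[200:400,200:400],(400,400),interpolation=2); w=cv2.resize(i3,(400,300))
    c=np.zeros((600,800,3),np.uint8); c[:280,:400]=a; c[:400,400:]=b; c[300:,:400]=w; cv2.imwrite(fn,c[:,:,::-1])
cat(im,i2,i3,'pics/c2.png'); print(o['width'],o['tool_pos'],o['ee_rot'],o['wrist_force'],o['time'])
E
```

```text
0.010921174403064164 [ 0.47844273 -0.20235617  0.08111896] [ 3.14012453e+00 -1.96544327e-03 -3.06658626e+00] [ 0.04614562 -0.47343742 -2.11129237] 5.2667
```

View pics/c2.png

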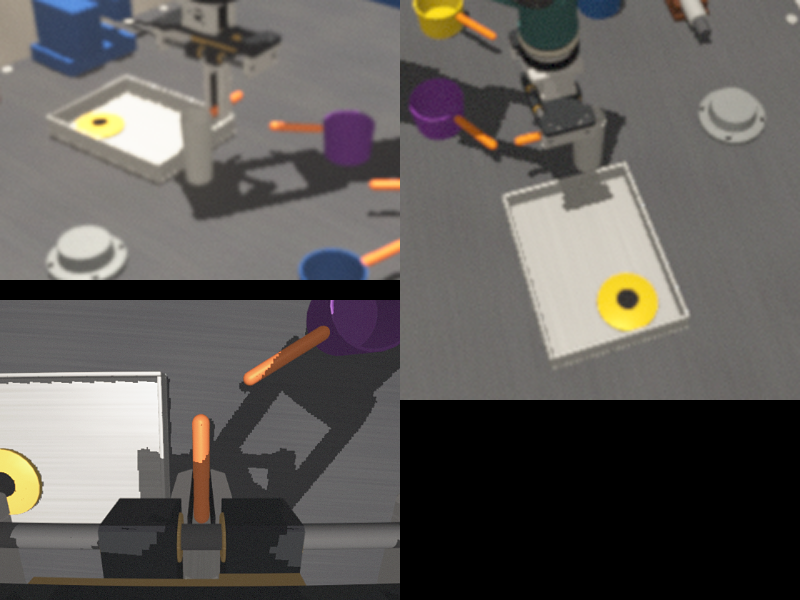

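```bash
python3 - <<'E'
from h import *
im=cv2.imread('pics/w3.png'); g=cv2.cvtColor(im,6); o=robot.get_obs()
for r in (110,125,140,160):
    row=g[r,180:280].astype(int); print(r,row[20:75:1].tolist())
print(w2pix('wrist',[[.3965,-.2452,.035],[.44,-.2420,.035],[.576,-.2321,.035]],o))
for uv in((233,105),(233,130),(235,200)): print(pix2w('wrist',uv,.035,o).round(4))
E
```

```text
110 [107, 107, 110, 106, 110, 109, 107, 106, 108, 111, 108, 107, 104, 111, 110, 110, 111, 108, 105, 105, 193, 235, 241, 248, 238, 164, 92, 81, 79, 85, 82, 85, 92, 62, 50, 65, 67, 68, 95, 101, 111, 99, 104, 103, 101, 101, 103, 106, 105, 104, 105, 103, 103, 101, 103]
125 [244, 245, 244, 244, 245, 245, 245, 245, 245, 245, 245, 245, 245, 246, 245, 246, 246, 246, 246, 248, 226, 218, 232, 241, 242, 216, 123, 76, 79, 81, 77, 84, 90, 69, 58, 55, 52, 98, 107, 104, 103, 106, 104, 104, 104, 106, 106, 106, 105, 101, 104, 104, 103, 105, 104]
140 [243, 243, 243, 243, 244, 243, 244, 243, 244, 244, 244, 243, 244, 244, 244, 245, 244, 245, 245, 245, 246, 228, 227, 237, 246, 235, 169, 96, 79, 80, 81, 84, 83, 89, 56, 54, 52, 52, 56, 99, 102, 105, 100, 102, 103, 103, 101, 103, 103, 104, 100, 104, 102, 104, 98]
160 [241, 241, 242, 242, 242, 242, 242, 242, 242, 242, 243, 242, 243, 242, 244, 243, 243, 243, 243, 245, 245, 228, 214, 226, 237, 248, 215, 122, 80, 82, 85, 86, 85, 94, 79, 51, 46, 54, 96, 101, 104, 101, 103, 102, 98, 102, 95, 103, 99, 101, 103, 102, 97, 103, 98]
[[225.11731037 100.62644272]
 [227.48766007 169.00411003]
 [234.18703724 347.06687565]]
[ 0.3988 -0.2401  0.035 ]
[ 0.4144 -0.2394  0.035 ]
[ 0.4607 -0.2361  0.035 ]
```

Emit:
arm_command:
  targets:
    - [0,-0.015,0.008,0]
    - [0,-0.032,0.008,0]
    - [0,-0.048,0.008,0]
    - [0,-0.064,0.008,0]
    - [0,-0.08,0.008,0]
    - [0,-0.097,0.006,0]
    - [0,-0.113,0.001,0]
    - [0,-0.129,-0.004,0]

```text
time: 6.08
tool_pos: [0.4797, -0.2682, 0.0807]
ee_rot: [-3.142, 0.002, -3.067]
wrist_force: [1.6, 4.8, 0.4]
width: 0.0108
finger_force: 30.0
```

```bash
cat >> h.py <<'E'
def cat(fn):
    o,im=save('scene',fn+'s.png'); _,i2=save('side',fn+'d.png'); _,i3=save('wrist',fn+'w.png')
    a=cv2.resize(im[120:260,130:330],(400,280),interpolation=2); b=cv2.resize(i2[200:400,200:400],(400,400),interpolation=2); w=cv2.resize(i3,(400,300))
    c=np.zeros((600,800,3),np.uint8); c[:280,:400]=a; c[:400,400:]=b; c[300:,:400]=w; cv2.imwrite('pics/'+fn+'.png',c[:,:,::-1])
    print(o['time'],o['width'],o['tool_pos'],o['ee_rot'],o['wrist_force'])
E
python3 -c "
from h import *
cat('c3')"
```

```text
6.0833 0.01075541074550768 [ 0.47969983 -0.26817677  0.08074591] [-3.14159092e+00  1.57956302e-03 -3.06681482e+00] [1.63658791 4.84010615 0.40389257]
```

View pics/c3.png

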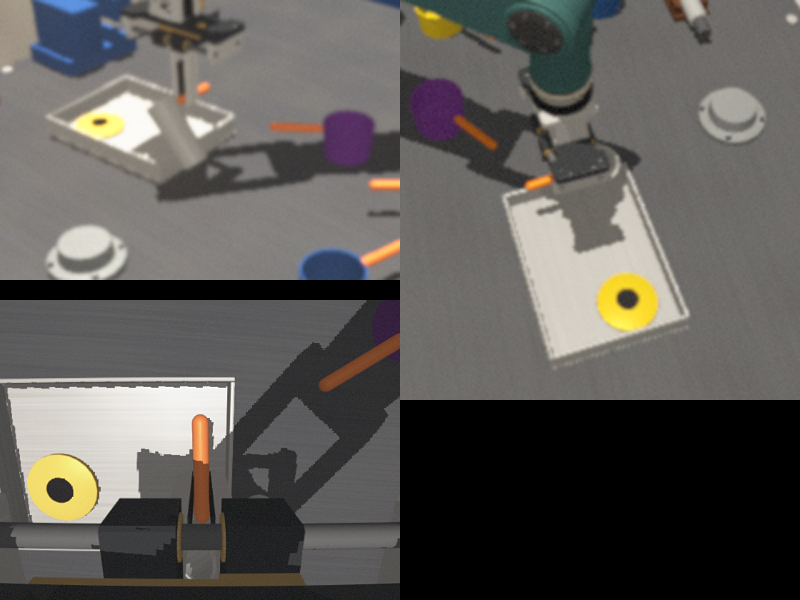

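Emit:
arm_command:
  targets:
    - [0,-0.014,-0.01,0]
    - [0,-0.028,-0.02,0]
    - [0,-0.04,-0.032,0]
    - [0,-0.05,-0.044,0]
    - [0,-0.059,-0.059,0]
    - [0,-0.065,-0.074,0]
    - [0,-0.069,-0.09,0]
    - [0,-0.071,-0.106,0]

```text
time: 6.9
tool_pos: [0.4793, -0.3043, 0.027]
ee_rot: [-3.139, 0.0, -3.067]
wrist_force: [1.5, 0.0, 1.7]
width: 0.0112
finger_force: 30.0
```

Emit:
arm_command:
  targets:
    - [0,0,-0.006,0]
    - [0,0,-0.01,0]
    - [0,0,-0.01,0]
    - [0,0,-0.01,0]

```text
time: 7.23
tool_pos: [0.479, -0.3038, 0.0228]
ee_rot: [-3.14, -0.0, -3.067]
wrist_force: [-0.0, -2.5, 1.6]
width: 0.0109
finger_force: 30.0
```

```bash
python3 -c "
from h import *
cat('c4'); print(robot.get_obs()['wrist_torque'])"
```

```text
7.2333 0.01088920550559409 [ 0.47898832 -0.30378065  0.02283939] [-3.13970701e+00 -2.56143800e-04 -3.06679746e+00] [-0.04970081 -2.522805    1.62210199]
[-0.32890908 -0.216349   -0.16391693]
```

Emit:
arm_command:
  targets:
    - [0,0,0.02,0]
    - [0,-0.01,0.06,0]
    - [0,-0.02,0.1,0]
    - [0,-0.03,0.14,0]
    - [0,-0.03,0.16,0]
    - [0,-0.03,0.16,0]
    - [0,-0.03,0.16,0]

```text
time: 7.97
tool_pos: [0.4789, -0.317, 0.1022]
ee_rot: [3.141, -0.0, -3.066]
wrist_force: [-0.4, 0.3, -2.4]
width: 0.0111
finger_force: 30.0
```

```bash
python3 -c "
from h import *
cat('c5'); print(robot.get_obs()['wrist_torque'])"
```

```text
7.9667 0.011067013360964814 [ 0.47891479 -0.31700637  0.10224387] [ 3.14055119e+00 -4.73798355e-04 -3.06600322e+00] [-0.42043643  0.29278952 -2.36544244]
[-0.07710533 -0.00892967 -0.00826517]
```

View pics/c5.png

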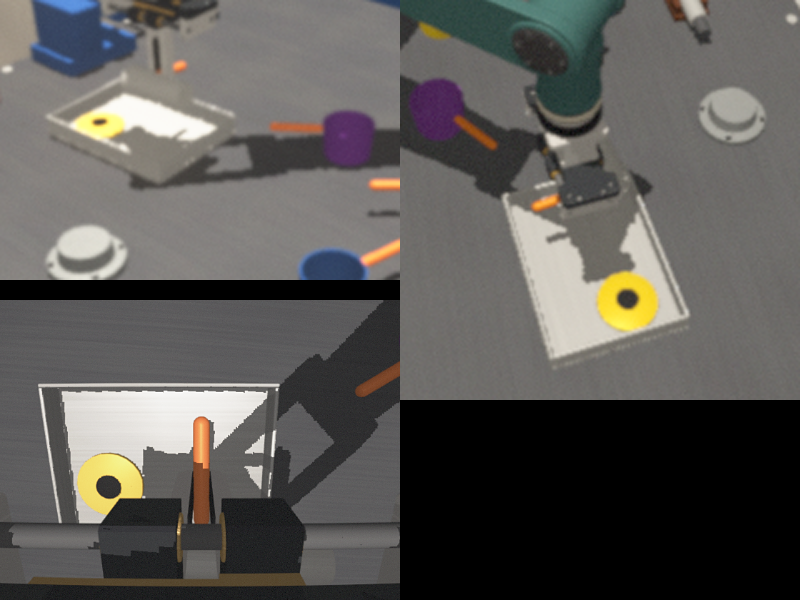

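Emit:
arm_command:
  targets:
    - [0,-0.04,0,0]
    - [0,0.0,0,0]
    - [0,-0.04,0.02,0]
    - [0,0.0,0,0]
    - [0,-0.04,0.02,0]
    - [0,0.0,0,0]
    - [0,0,0.06,0]
    - [0,0.06,0.08,0]

```text
time: 8.78
tool_pos: [0.4771, -0.2894, 0.14]
ee_rot: [3.14, -0.005, -3.07]
wrist_force: [1.7, -0.2, 0.1]
width: 0.0111
finger_force: 30.0
```

Emit:
arm_command:
  targets:
    - [-0.05,0.06,0.02,0]
    - [-0.1,0.12,0.02,0]
    - [-0.15,0.18,0.02,0]
    - [-0.15,0.24,0.02,0]
    - [-0.15,0.24,0.02,0]

```text
time: 9.2
tool_pos: [0.4023, -0.1628, 0.1515]
ee_rot: [3.137, -0.001, -3.063]
wrist_force: [0.1, -0.4, -1.8]
width: 0.0112
finger_force: 30.0
```

```bash
python3 - <<'E'
from h import *
cat('c6'); print(robot.get_obs()['wrist_torque'])
o,w=save('wrist','w6.png')
W=[[.409,-.24,.004],[.567,-.228,.004],[.583,-.46,.004],[.421,-.473,.004]]
d=cv2.imread('pics/c6d.png'); d0=cv2.imread('pics/side0.png'); 
m=np.zeros((420,560),np.uint8); cv2.fillConvexPoly(m,w2pix('side',W).astype(np.int32),1)
ed=cv2.absdiff(cv2.GaussianBlur(d,(3,3),0),cv2.GaussianBlur(d0,(3,3),0)).max(2)*m
x,y,ww,h=cv2.boundingRect(m); 
c=np.zeros((600,800,3),np.uint8)
c[:400,:400]=cv2.resize(d[280:385,245:350],(400,400),interpolation=2)
c[:300,400:]=cv2.resize(cv2.imread('pics/w6.png'),(400,300))
s=cv2.imread('pics/c6s.png'); c[300:,400:]=cv2.resize(s[130:250,130:290],(400,300),interpolation=2)
c[400:,:400]=cv2.resize(d[130:330,100:500],(400,200)); cv2.imwrite('pics/v6.png',c)
n,L,st,ce=cv2.connectedComponentsWithStats((ed>25).astype(np.uint8)); print([(st[i].tolist()) for i in range(1,n)])
E
```

```text
9.2 0.011215163590429787 [ 0.40230902 -0.16283629  0.15145948] [ 3.13717041e+00 -9.97687970e-04 -3.06278917e+00] [ 0.13344728 -0.39455375 -1.79217897]
[-0.03252755 -0.01909551  0.03745376]
[[302, 320, 4, 6, 19], [312, 322, 7, 5, 26], [318, 324, 5, 6, 16], [301, 333, 7, 7, 30], [321, 333, 6, 7, 32]]
```

View pics/v6.png

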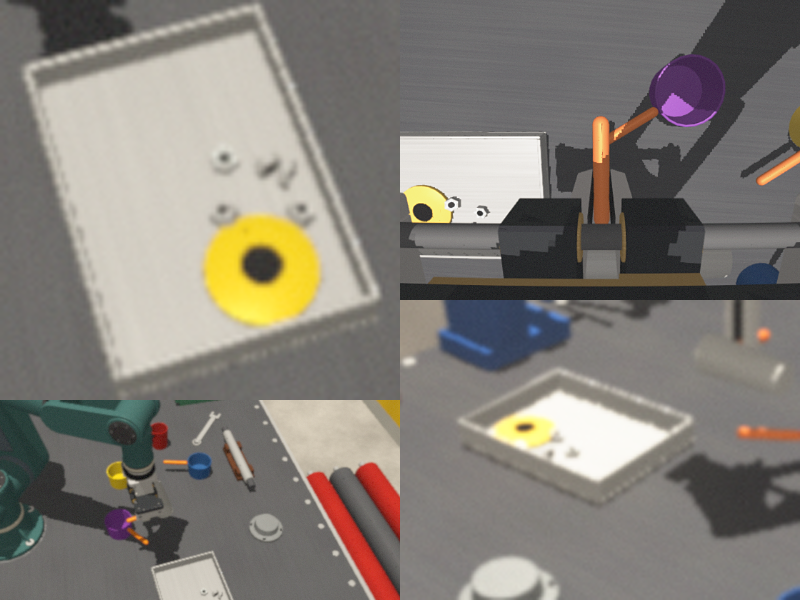

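Emit:
arm_command:
  targets:
    - [-0.02,-0.04,0,-0.05]
    - [-0.05,-0.08,0,-0.1]
    - [-0.08,-0.12,0,-0.15]
    - [-0.11,-0.16,0,-0.2]
    - [-0.14,-0.2,0,-0.25]
    - [-0.17,-0.24,0,-0.3]
    - [-0.2,-0.27,0,-0.35]
    - [-0.223,-0.288,0,-0.4]

```text
time: 10.07
tool_pos: [0.2911, -0.3144, 0.1519]
ee_rot: [-3.141, -0.001, 2.37]
wrist_force: [0.2, -0.6, -2.1]
width: 0.0107
finger_force: 30.0
```

Emit:
arm_command:
  targets:
    - [0,0,-0.03,-0.05]
    - [0,0,-0.06,-0.1]
    - [0,0,-0.09,-0.15]
    - [0,0,-0.12,-0.2]
    - [0,0,-0.15,-0.25]
    - [0,0,-0.17,-0.3]
    - [0,0,-0.19,-0.35]
    - [0,0,-0.2,-0.35]

```text
time: 10.73
tool_pos: [0.2917, -0.3119, 0.0505]
ee_rot: [-3.14, -0.003, 1.643]
wrist_force: [0.0, 0.2, -2.7]
width: 0.011
finger_force: 30.0
```

Emit:
arm_command:
  targets:
    - [0,0,0,0]
    - [0,0,0,0]
    - [0,0,0,0]

```text
time: 10.98
tool_pos: [0.2929, -0.3125, 0.0531]
ee_rot: [3.141, 0.001, 1.647]
wrist_force: [0.6, -0.2, -2.3]
width: 0.0106
finger_force: 30.0
```

```bash
python3 - <<'E'
from h import *
o=robot.get_obs(); print(o['tool_pos'],o['ee_rot'],o['wrist_force'])
save('side','d7.png'); save('scene','s7.png'); print(w2pix('scene',[[.35,-.35,.05]]),w2pix('side',[[.35,-.35,.05]]))
E
```

```text
[ 0.29290233 -0.31253879  0.05310805] [3.14095714e+00 7.55899415e-04 1.64672720e+00] [ 0.61683227 -0.21414677 -2.34011502]
[[232.93029976 158.02307883]] [[239.64476545 331.65470353]]
```

Emit:
arm_command:
  targets:
    - [0,0,-0.03,0]
    - [0,0,-0.055,0]
    - [0,0,-0.07,0]
    - [0,0,-0.076,0]
    - [0,0,-0.076,0]
    - [0,0,-0.076,0]
    - [0,0,-0.076,0]

```text
time: 11.67
tool_pos: [0.2931, -0.3124, 0.0154]
ee_rot: [3.141, 0.001, 1.646]
wrist_force: [-0.2, 0.2, -1.6]
width: 0.0114
finger_force: 30.0
```

Emit:
arm_command:
  targets:
    - [0,0,-0.004,0]
    - [0,0,-0.008,0]
    - [0,0,-0.008,0]
  claw: 0.83

```text
time: 11.92
tool_pos: [0.2929, -0.3121, 0.0108]
ee_rot: [3.141, 0.001, 1.646]
wrist_force: [-0.3, 0.3, 0.3]
width: 0.0157
finger_force: 0.0
```

Emit:
arm_command:
  targets:
    - [0,0,0,0]
    - [0,0,0,0]
    - [0,0,0,0]
    - [0,0,0,0]
  claw: 1

```text
time: 12.25
tool_pos: [0.2929, -0.312, 0.0108]
ee_rot: [3.141, 0.001, 1.646]
wrist_force: [0.6, 0.8, -0.1]
width: 0.011
finger_force: 30.0
```

```bash
python3 - <<'E'
from h import *
save('side','d8.png'); save('scene','s8.png'); save('wrist','w8.png')
a=cv2.imread('pics/s7.png')[100:210,170:330]; b=cv2.imread('pics/s8.png')[100:210,170:330]; d=cv2.imread('pics/d8.png')[240:400,160:340]; w=cv2.imread('pics/w8.png')
c=np.zeros((600,800,3),np.uint8); c[:275,:400]=cv2.resize(a,(400,275),interpolation=2); c[:275,400:]=cv2.resize(b,(400,275),interpolation=2); c[280:600,:360]=cv2.resize(d,(360,320),interpolation=2); c[280:580,400:]=cv2.resize(w,(400,300)); cv2.imwrite('pics/v8.png',c)
E
```

```text
(no output)
```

View pics/v8.png

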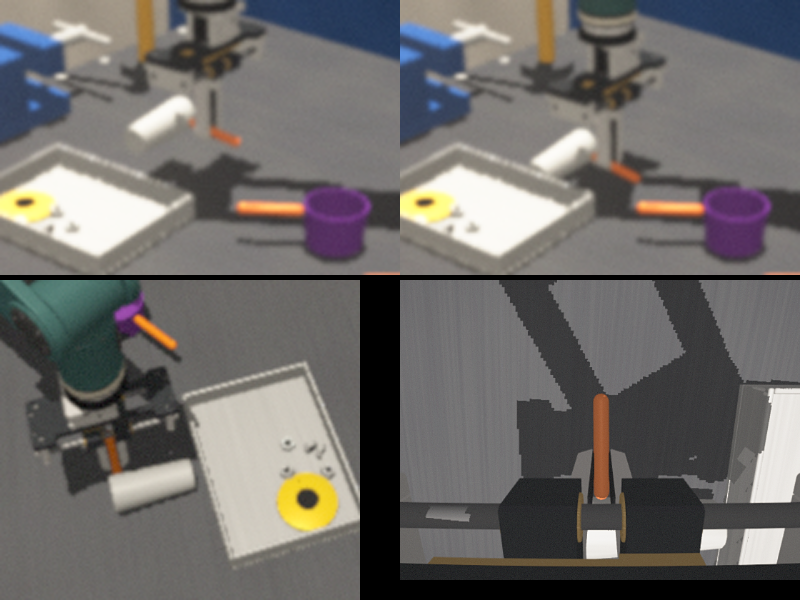

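Emit:
arm_command:
  targets:
    - [0,0,0.018,0]
    - [0.008,0.001,0.034,0]
    - [0.02,0.0015,0.034,0]
    - [0.028,0.002,0.034,0]
    - [0.038,0.003,0.036,0]
    - [0.045,0.003,0.05,0]
    - [0.052,0.004,0.064,0]
    - [0.061,0.0045,0.077,0]

```text
time: 13.07
tool_pos: [0.3128, -0.3042, 0.045]
ee_rot: [-3.116, -0.015, 1.646]
wrist_force: [-25.8, 7.1, 1.5]
width: 0.0113
finger_force: 30.3
```

Emit:
arm_command:
  targets:
    - [0.009,0.001,0.012,0]
    - [0.021,0.0015,0.023,0]
    - [0.033,0.002,0.033,0]

```text
time: 13.32
tool_pos: [0.3195, -0.298, 0.059]
ee_rot: [-3.093, -0.031, 1.644]
wrist_force: [-47.6, 18.6, 13.2]
width: 0.0119
finger_force: 31.2
```

```bash
python3 - <<'E'
from h import *
o=robot.get_obs(); print(o['tool_pos'],o['wrist_force'],o['width'])
_,im=save('side','d9.png'); save('scene','s9.png')
g=cv2.cvtColor(cv2.imread('pics/s9.png'),cv2.COLOR_BGR2HSV)
# crude: ascii of scene crop brightness
c=g[120:190,205:275,2]; c=cv2.resize(c,(70,35),interpolation=cv2.INTER_AREA)
for r in c: print(''.join(' .:-=+*#%@'[min(9,v//26)] for v in r))
print(w2pix('scene',[list(o['tool_pos'][:2])+[o['tool_pos'][2]+.0125],[.38,-.36,.1],[.38,-.36,0]])-[205,120])
E
```

```text
[ 0.31952873 -0.29800155  0.05899807] [-47.56510781  18.62034251  13.23386407] 0.011853340198831747
*******+++++++++++++++***++==-::::::::...:::---:::----==+++==--=+++++=
**++**##*+++++++++=======--::::::-==-:::....::::---:::::--=====++++++=
+++++*##*++++=====------:::.:..::---:::.:::-----::---:..:-===++++++=++
++++++++++++=-----::::::::..::...:::....::---::::::--::.:-=========++=
++++++++++++=--::------:::::::::::..:....:----:...:---:--=============
========++++===---=+++++===----:::::--::::----:::::-==================
===-----==========-===+++++++++=======---------:--====================
==============-----==++++++++++++++++==-==+++===++++================+=
=-======++++++===--=+++++++++++++==+++++++++++=+++++==================
======--===+++++++==+++++++++++++++++++++++++=--=++++=+=++============
+++++======++++++++++++++++++++++++++++++++++=-:=+++=======+++++++====
++++++++++++++++++++++++++++++++*####*+++++++=-:-=++==========++++++++
+++++++++++++++++++++++++++++*#%@@@@@@%*+++++=-:-=++===============+++
+++++++++++++++++++++++++++*#%@@@@@@@@@#*++++=-:-=++==========+===++==
++=+++
[... 866 characters left out ...]
++++++====----::::::::::::::::::::::::::::--======
@@@@@@@@@@%#*+++++++++++++++++======---::::::::::::::::::::-----======
@@@@@@@@@@@@@@%#***+++++++++++++=+=======--:::::::::::::::::::::::::::
@@@@@@@@@@@@@@@@@@@%%##***+++++++++=+=++===-::::::::::::--------------
@@@@@@@@@@@@@@@@@@@@@@@%%#*++++++++++++====-::::::::-======+#%%%%%%%%%
@@@@@@@@@@@@@@@@@@@@%##*++++++++++++=======-::::::--======+*%@@@@@@@@@
@@@@@@@@@@@@@@@@@@@%#*+++++**#**++=========-:::::-=====+==++*#########
@@@@@@@@@@@@@@@@@@@@@@@%#####*++==========--:::::-=+++==+===++++++++++
@@@@@@@@@@@@@@@@@@@@@@@@%#*+++==========--:::::::-====================
[[45.39287253 33.63375084]
 [18.72493858 26.44114438]
 [20.26306527 53.41793966]]
```

Emit:
arm_command:
  targets:
    - [-0.05,-0.003,0,0]
    - [-0.1,-0.007,0,0]
    - [-0.1,-0.007,0,0]
    - [-0.1,-0.007,0,0]

```text
time: 13.75
tool_pos: [0.2893, -0.3118, 0.0651]
ee_rot: [3.141, -0.001, 1.644]
wrist_force: [0.0, 0.1, -1.2]
width: 0.0113
finger_force: 30.0
```

```bash
cat > pot.py <<'E'
from h import *
from scipy.optimize import minimize
import sys
o=robot.get_obs(); print(o['time'],o['tool_pos'],o['ee_rot'],o['wrist_force'],o['width'])
_,s=save('scene',sys.argv[1]+'s.png'); _,d=save('side',sys.argv[1]+'d.png'); save('wrist',sys.argv[1]+'w.png')
# handle orange blob near TCP in the wrist image & pot silhouette via diff with the scene-empty reference in 'side'
ref={'scene':cv2.imread('pics/c5s.png'),'side':cv2.imread('pics/c2d.png') if 0 else cv2.imread('pics/side0.png')}
for n,im in(('scene',s),('side',d)):
    im=im[:,:,::-1]; hsv=cv2.cvtColor(np.ascontiguousarray(im),cv2.COLOR_BGR2HSV); 
    x0,y0,x1,y1=((205,125,275,195) if n=='scene' else (190,285,285,365))
    c=hsv[y0:y1,x0:x1]; v=c[...,2].astype(int)
    org=(c[...,1]>150)&(c[...,0]<18)&(v>60)
    for i in range(0,v.shape[0],2): print('%3d '%(y0+i)+''.join('O' if org[i,j] else ' .:-=+*#%@'[min(9,v[i,j]//26)] for j in range(v.shape[1])))
    print(n,'cols from',x0,'H at',w2pix(n,[list(o['tool_pos'][:2])+[o['tool_pos'][2]+.0125]]))
E
python3 pot.py p1
```

```text
13.75 [ 0.28932293 -0.31180501  0.06514115] [ 3.14130223e+00 -6.34402021e-04  1.64418038e+00] [ 0.01827843  0.05866042 -1.17897399] 0.011326837995953203
125 +++=+***++++========----=+=++++++++++======-::::---::.:--======+=++++=
127 ====+=++++++=-------::::-=++++++++++++++++=-----==-----============+==
129 ===+++++++++=--:::::::::-=+++++++++++++=+++==++++++++++==============+
131 --========+=====--::::::::--==+++++++++++++++++++++++++===============
133 ====---------====--:::::--=======++++++++++++++++=--=+++=============+
135 ====+=++======--::::::::-===+==+=====+=++++++++++=--==++==============
137 =---=====++++++==------====+=+=+++*****++=+++++++=--=+++==============
139 +=====----==++++++++++==+++=+=++*#@@@@@@%*+++++++=--=+++=++=+++=======
141 +++=++=====+++++++++++++++=+++*#@@@@@@@@@%*++++++=--==++===+=++=+++===
143 ++++++++++++++++++++++++++++*#%@@@@@@@@@%%#*+++++=--==++=======+==++++
145 ++++++++++++++++++++++++++*#%@@@@@@@@@%%##**+++++=--==++=============+
147 +++++++++++++++++++++++++*%@@@@@@@@@%#****##*++++=--==++=====+===++++=
149 +++++++=+++++++++++++++*%@@@@@@@@@%#*+++++*
[... 5086 characters left out ...]
:::----====================+#######%%###%%#%##
353 ===========================-:.....:..::::::----=============================+*#######%%%%%%#%##
355 ============================-::::::---==-====================================+####%##%%%%##%%##
357 ==============================--===================-==========================+#**###%%%%%#%%%%
359 ===============================================================================*#*####%%%%%%%%#
361 ==========================================================================-====*######%%%%%%%%%
363 ================================================================================*#*####%%%%%%%%
side cols from 190 H at [[212.88704788 318.00254952]]
```

```bash
cat > fit.py <<'E'
from h import *
from scipy.optimize import minimize
import sys
def mask(im,seed,thr):
    v=cv2.cvtColor(im,cv2.COLOR_BGR2HSV); m=((v[...,2]>thr)&(v[...,1]<90)).astype(np.uint8)
    n,L=cv2.connectedComponents(m,connectivity=4); 
    y,x=np.nonzero(m); i=np.argmin((x-seed[0])**2+(y-seed[1])**2); return (L==L[y[i],x[i]]).astype(np.uint8)
def frust(M,th,ps):
    # a: axis from mouth to foot; ps=down angle, th=heading
    a=np.array([np.cos(th)*np.cos(ps),np.sin(th)*np.cos(ps),-np.sin(ps)]); b=np.array([-np.sin(th),np.cos(th),0]); c=np.cross(a,b)
    t=np.linspace(0,2*np.pi,24,endpoint=False)[:,None]; ring=np.cos(t)*b+np.sin(t)*c
    return np.r_[M+.0235*ring,M+.104*a+.019*ring]
def run(pre,p0,thr=(195,165)):
    Ms={}
    for n,t,k in(('scene',thr[0],'s'),('side',thr[1],'d')):
        im=cv2.imread(f'pics/{pre}{k}.png'); M0=np.mean(frust(np.array(p0[:3]),*p0[3:]),0)
        Ms[n]=mask(im,w2pix(n,[M0])[0],t); print(n,Ms[n].sum(),cv2.boundingRect(Ms[n]))
    def cost(p):
        s=0
        for n,m in Ms.items():
            k=np.zeros((420,560),np.uint8); cv2.fillConvexPoly(k,np.round(cv2.convexHull(w2pix(n,frust(p[:3],p[3],p[4])).astype(np.float32))*16).astype(np.int32),1,shift=4)
            s+=1-(k&m).sum()/max(1,(k|m).sum())
        return s
    best=None
    for dps in(-.25,0,.25):
        q=np.array(p0)+[0,0,0,0,dps]
        r=minimize(cost,q,method='Nelder-Mead',options=dict(initial_simplex=np.vstack([q]+[q+np.eye(5)[i]*[.02,.02,.02,.15,.15][i] for i in range(5)]),maxiter=500))
        if best is None or r.fun<best.fun: best=r
    return best
if __name__=='__main__':
    r=run(sys.argv[1],[float(x) for x in sys.argv[2:7]]); print('M',r.x[:3].round(4),'head',r.x[3].round(3),'psi deg',np.degrees(r.x[4]).round(1),'cost',round(r.fun,3))
E
python3 fit.py p1 .282 -.36 .075 .07 0.0
```

```text
scene 251 (222, 138, 25, 23)
side 560 (210, 328, 45, 17)
M [ 0.2782 -0.3669  0.0752] head 0.072 psi deg 7.6 cost 0.708
```

```bash
sed -i 's/thr=(195,165)/thr=(160,140)/' fit.py; python3 fit.py p1 .282 -.36 .075 .07 0.1; sed -i 's/thr=(160,140)/thr=(168,125)/' fit.py; python3 fit.py p1 .282 -.36 .075 .07 0.1
```

```text
scene 325 (221, 137, 28, 26)
side 666 (210, 327, 45, 19)
M [ 0.2785 -0.3667  0.0776] head 0.058 psi deg 12.9 cost 0.428
scene 305 (222, 137, 27, 26)
side 709 (210, 327, 46, 20)
M [ 0.2797 -0.3667  0.0771] head 0.065 psi deg 14.8 cost 0.417
```

Emit:
arm_command:
  targets:
    - [0.018,0.001,-0.014,0]
    - [0.034,0.002,-0.014,0]
    - [0.046,0.003,-0.014,0]
    - [0.056,0.004,-0.014,0]
    - [0.06,0.0045,-0.003,0]
    - [0.065,0.005,0.007,0]
    - [0.074,0.0055,0.021,0]

```text
time: 14.48
tool_pos: [0.3221, -0.3066, 0.0743]
ee_rot: [-3.129, -0.008, 1.646]
wrist_force: [-13.0, 5.2, 3.5]
width: 0.0109
finger_force: 30.1
```

Emit:
arm_command:
  targets:
    - [0.009,0.0005,0.013,0]
    - [0.009,0.0005,0.013,0]

```text
time: 14.65
tool_pos: [0.3268, -0.3066, 0.0827]
ee_rot: [-3.129, -0.007, 1.647]
wrist_force: [-13.4, 6.1, 6.5]
width: 0.011
finger_force: 29.9
```

```bash
python3 pot.py p2 | head -1; python3 fit.py p2 .32 -.365 .09 .07 0.5
```

```text
14.65 [ 0.32683483 -0.30659246  0.08270376] [-3.12885705 -0.00691968  1.6465631 ] [-13.40595575   6.13556852   6.51685743] 0.010964166823491476
scene 321 (215, 138, 26, 30)
side 5255 (222, 280, 123, 100)
M [ 0.3194 -0.3684  0.096 ] head 0.135 psi deg 29.5 cost 1.153
```

Emit:
arm_command:
  targets:
    - [0.012,0.001,0.012,0]
    - [0.023,0.0015,0.024,0]
    - [0.036,0.0025,0.034,0]
    - [0.049,0.0035,0.043,0]
    - [0.049,0.0035,0.043,0]

```text
time: 15.22
tool_pos: [0.3503, -0.3032, 0.1069]
ee_rot: [-3.127, -0.01, 1.646]
wrist_force: [-19.5, 13.2, 24.1]
width: 0.0097
finger_force: 30.3
```

Emit:
arm_command:
  targets:
    - [-0.04,-0.003,0,0]
    - [-0.08,-0.006,0,0]
    - [-0.1,-0.007,-0.02,0]
    - [-0.1,-0.007,-0.02,0]

```text
time: 15.55
tool_pos: [0.3044, -0.3099, 0.0927]
ee_rot: [-3.14, -0.002, 1.645]
wrist_force: [-0.8, 0.3, -3.1]
width: 0.0095
finger_force: 29.3
```

```bash
python3 pot.py p3 | head -1; python3 fit.py p3 .30 -.367 .10 .07 0.7
```

```text
15.55 [ 0.30440673 -0.3099129   0.09269366] [-3.13974472e+00 -2.12385043e-03  1.64486032e+00] [-0.75323307  0.32894452 -3.05845513] 0.009460429017301184
scene 247 (225, 136, 17, 31)
side 593 (212, 319, 39, 29)
M [ 0.3006 -0.3614  0.1043] head -0.071 psi deg 56.2 cost 0.609
```

```bash
cat > hd.py <<'E'
from h import *
from scipy.optimize import least_squares
import sys
def blob(pre,k,n,near):
    im=cv2.imread(f'pics/{pre}{k}.png'); v=cv2.cvtColor(im,cv2.COLOR_BGR2HSV)
    m=((v[...,1]>130)&(v[...,0]<18)&(v[...,2]>60)).astype(np.uint8); N,L,st,c=cv2.connectedComponentsWithStats(m)
    y,x=np.nonzero(m); p=w2pix(n,[near])[0]; i=np.argmin((x-p[0])**2+(y-p[1])**2); l=L[y[i],x[i]]; y,x=np.nonzero(L==l); return np.c_[x,y]
for pre,t in [a.split(':') for a in sys.argv[1:]]:
    t=np.array([float(q) for q in t.split(',')]); tip=t+[0,.04,.0]
    q={}
    for k,n in(('s','scene'),('d','side')):
        b=blob(pre,k,n,tip); p=w2pix(n,[t+[0,.04,0],t]); d=(p[0]-p[1])/np.linalg.norm(p[0]-p[1]); s=b@d; q[n]=b[s>=s.max()-1.0].mean(0)
        print(n,len(b),'tip px',q[n].round(1),'pred',p[0].round(1), 'fit', np.polyfit(b[:,0],b[:,1],1).round(2))
    r=least_squares(lambda P:np.concatenate([w2pix(n,[P])[0]-q[n] for n in q]),tip); print(pre,'tip',r.x.round(4),'res',r.fun.round(1),'rel',(r.x-t).round(4))
E
python3 hd.py p1:.2893,-.3118,.0651 p3:.3044,-.3099,.0927
```

```text
scene 30 tip px [264.8 156.2] pred [262.3 154.6] fit [ 0.48 27.7 ]
side 101 tip px [210.3 307.3] pred [211.7 307.2] fit [   2.01 -110.36]
p1 tip [ 0.2846 -0.2663  0.0585] res [-0.3  0.2 -0.2 -0.1] rel [-0.0047  0.0455 -0.0066]
scene 34 tip px [262.8 150.2] pred [259.8 148.7] fit [ 0.35 59.48]
side 91 tip px [214.7 299.2] pred [216.1 299.8] fit [   2.44 -221.44]
p3 tip [ 0.3    -0.2627  0.087 ] res [-0.4  0.2 -0.3 -0.2] rel [-0.0044  0.0472 -0.0057]
```

Emit:
arm_command:
  targets:
    - [0.041,0.003,-0.004,0]
    - [0.061,0.0045,-0.004,0]
    - [0.072,0.005,0.0,0]
    - [0.083,0.006,0.005,0]
    - [0.097,0.007,0.008,0]
    - [0.111,0.008,0.011,0]

```text
time: 16.2
tool_pos: [0.3621, -0.3071, 0.1002]
ee_rot: [3.141, 0.001, 1.646]
wrist_force: [0.2, 0.4, 0.4]
width: 0.0005
finger_force: 0.0
```

```bash
python3 pot.py p4 | head -1; python3 fit.py p4 .355 -.362 .11 .03 1.25;python3 hd.py p4:.36,-.306,.098
```

```text
16.2 [ 0.36208801 -0.30713519  0.10023338] [3.14075841e+00 1.23830360e-03 1.64597108e+00] [0.16246318 0.3861955  0.36968504] 0.0004685981598032709
scene 145 (215, 142, 20, 28)
side 530 (225, 313, 35, 33)
M [ 0.3483 -0.3623  0.1147] head 0.162 psi deg 72.0 cost 0.889
scene 64 tip px [258.8 163.2] pred [249.3 153.1] fit [ 0.65 -3.97]
side 61 tip px [229.  294.5] pred [236.9 293.2] fit [ 1.24 15.81]
p4 tip [ 0.3396 -0.2426  0.0627] res [ 0.4 -0.2  0.3  0.2] rel [-0.0204  0.0634 -0.0353]
```

Emit:
arm_command:
  targets:
    - [0,0,0.05,0]
    - [-0.04,0.04,0.12,0]
    - [-0.1,0.1,0.2,0]
    - [-0.16,0.16,0.26,0]
    - [-0.2,0.22,0.3,0]
    - [-0.2,0.28,0.3,0]
    - [-0.2,0.28,0.3,0]
  claw: 0

```text
time: 16.93
tool_pos: [0.26, -0.1647, 0.253]
ee_rot: [3.137, 0.004, 1.646]
wrist_force: [0.8, -0.9, 0.0]
width: 0.0436
finger_force: 0.0
```

```bash
sed -i 's/(205,125,275,195)/(205,125,285,195)/' pot.py; python3 pot.py p5
```

```text
16.9333 [ 0.26003012 -0.16465086  0.25296011] [3.13661849 0.00416285 1.64591303] [ 0.82279403 -0.85953594  0.00796717] 0.04360709463937363
125 +++++***++=+=====+==-----========-===========================+=+=+++++=+++++====
127 +==+=+=+++++=-------:::::------:::-==================================+++++=+====
129 ==++++++++++=--::::::::::::::::::-==============================================
131 --=========++===--:::::::::-----======+=========================================
133 ====---------====--:::::--==========+===+=============================+=========
135 ====++++======--::::::::-=====++===++====+++++===+++=========+==========+=======
137 =---====++++++===------====+=+++++==+++===+==+=++=++==+=+=======================
139 +=====----=++=++++++++=+=++=++=+=++=======+====+=====++++==++=+=================
141 ++++++=====++=++++++++++++++++==============================++++++++============
143 ++++++++++++++++++++++++++++++===============================+++=++++++++++=====
145 +++++++++++++++++++++++++++++++=++===========================+=+=+=++===+++++===
147 ++=+++++++++++++++++++
[... 5422 characters left out ...]
===========================+#######%%%%%%%%%%%
353 ============================================================================+*###%##%%%%%%%%%%#
355 =============================================================================+####%##%%%%%%%%#%
357 ==============================================================================*#**###%%%%%%%%%%
359 ===============================================================================*#*###%%%%%%%%%%
361 ===============================================================================*###%%%%%%%%%%%%
363 ================================================================================*#*####%%%%%%%%
side cols from 190 H at [[184.45612843 229.43131524]]
```

```bash
python3 - <<'E'
from h import *
import fit
r=fit.run('p5',[.32,-.33,.0235,-.5,0.04],thr=(165,140)); print(r.x.round(4),r.fun)
# handle tip, both views
import hd
E
python3 - <<'E'
from h import *
for z in(.0235,.015,.006):
    print([pix2w('side',p,z).round(4).tolist() for p in((222,313),(236,298))],[pix2w('scene',p,z).round(4).tolist() for p in((260,181.5),(258,170))])
E
```

```text
scene 312 (229, 157, 33, 12)
side 623 (207, 313, 41, 31)
[ 0.2839 -0.287   0.0249 -0.7717 -0.0778] 0.4295139403066899
[[0.3119, -0.2697, 0.0235], [0.3558, -0.2317, 0.0235]] [[0.3767, -0.2074, 0.0235], [0.3223, -0.2626, 0.0235]]
[[0.3116, -0.2644, 0.015], [0.3559, -0.2263, 0.015]] [[0.3654, -0.2171, 0.015], [0.3102, -0.2731, 0.015]]
[[0.3113, -0.2589, 0.006], [0.3559, -0.2204, 0.006]] [[0.3534, -0.2273, 0.006], [0.2975, -0.2841, 0.006]]
```

Emit:
arm_command:
  targets:
    - [0.02,-0.04,0,-0.055]
    - [0.03,-0.08,0,-0.11]
    - [0.04,-0.12,0,-0.165]
    - [0.06,-0.16,0,-0.22]
    - [0.07,-0.2,0,-0.275]
    - [0.08,-0.24,0,-0.33]
    - [0.09,-0.27,0,-0.385]
    - [0.1,-0.294,0,-0.44]

```text
time: 17.75
tool_pos: [0.3109, -0.3161, 0.2465]
ee_rot: [-3.137, 0.0, 0.717]
wrist_force: [0.4, -0.3, 0.4]
width: 0.0941
finger_force: 0.0
```

Emit:
arm_command:
  targets:
    - [0,0,0,-0.055]
    - [0,0,0,-0.11]
    - [0,0,0,-0.165]
    - [0,0,-0.03,-0.22]
    - [0,0,-0.06,-0.275]
    - [0,0,-0.1,-0.33]
    - [0,0,-0.14,-0.385]
    - [0,0,-0.18,-0.44]

```text
time: 18.42
tool_pos: [0.3106, -0.3145, 0.1561]
ee_rot: [-3.14, 0.003, -0.204]
wrist_force: [0.8, 0.4, 0.3]
width: 0.0936
finger_force: 0.0
```

Emit:
arm_command:
  targets:
    - [0,0,0,-0.055]
    - [0,0,0,-0.11]
    - [0,0,0,-0.165]
    - [0,0,0,-0.22]
    - [0,0,0,-0.27]
    - [0,0,0,-0.27]
    - [0,0,0,-0.27]

```text
time: 19.0
tool_pos: [0.3106, -0.3142, 0.1576]
ee_rot: [-3.141, 0.003, -0.761]
wrist_force: [-0.0, 0.7, -0.1]
width: 0.0938
finger_force: 0.0
```

```bash
python3 - <<'E'
from h import *
o,im=save('wrist','w10.png'); print(o['tool_pos'],o['ee_rot'],o['joint_positions'].round(2),o['time'])
g=cv2.cvtColor(cv2.imread('pics/w10.png'),cv2.COLOR_BGR2HSV)
s=cv2.resize(g,(93,70),interpolation=cv2.INTER_AREA)
for r in s[::2]: print(''.join('O' if p[1]>150 and p[0]<18 else ' .:-=+*#%@'[min(9,p[2]//26)] for p in r))
a=np.array([.717,-.697,0]); M=np.array([.284,-.287,.0235])
print(w2pix('wrist',[M,M+.104*a,M+.036*a,[.354,-.224,.006],o['tool_pos']],o)/6)
E
```

```text
[ 0.31064482 -0.3141883   0.1575695 ] [-3.14144633  0.00343234 -0.76090977] [-0.92 -0.14  1.69 -0.    1.6   1.41] 19.0
----#----=#%%%%%%%%%%#*#%%%%%%%%%%%%%%%@@@@@@@@@@@@%*=---------------------------------------
--=*----+%%%%%%%%%%%%%#**%%%%%%%%%%%%@@@@@@@@@@@@%#==----------------------------------------
-*+----*%%%%%%%%%%%%%%%%%%%%%%%%%%%@@@@@@@@@@@@@%+=------------------------------------------
*=---=#%%%%%%%%%%%%%%%%%%%%%%%%%%@@@@@@@@@@@@@%*=--------------------------------------------
*=--+%%%%%%%%%%%%%%%%%%%%%%%%%%%@@@@@@@@@@@@@#=----------------------------------------------
--*+-=#%%%%%%%%%%%%%%%%%%%%%%%@@@@@@@@@@@@@%==-----------------------------------------------
----+*--*%%%%%%%%%%%%%%%%%%%%%@@@@@@@@@@@%*=-------------------------------------------------
------=#=-=%%%%%%%%%%%%%%%%%%%%@@@@@@@@@#==--------------------------------------------------
--------=*+-=#%%%%%%%%%%%%%%%%@@@@@@@@%==----------------------------------------------------
-----------+*--*%%%%%%%%%%%%%%%%@@@@%*=------=-----------------------------------------------
-------------=#=-=%%%%%%%%%%%%@@@@@#=----
[... 1744 characters left out ...]

........------...-------:::::::::::::----------------------------------------..:----=:.:::::.
.........:-:.....------::::::::::::::---------------------------------------:....:--:.:......
.................:----::::::::::::::----------------------------------------.................
..................----::::.:::::::::----------------------------------------......::---------
..................::::..............--------------------------:::::::::::::::::::::::........
.............................................................................................
[[46.57022003 39.81485972]
 [46.73258928 21.45208291]
 [46.62332691 33.78181864]
 [31.1841347  37.73937718]
 [46.71509511 42.21853738]]
```

Emit:
arm_command:
  targets:
    - [0,0,-0.07,0]
    - [0,0,-0.14,0]
    - [0,0,-0.2,0]
    - [0,0,-0.25,0]
    - [0,0,-0.28,0]
    - [0,0,-0.293,0]
    - [0,0,-0.293,0]

```text
time: 19.63
tool_pos: [0.3101, -0.3127, 0.0109]
ee_rot: [-3.141, 0.005, -0.762]
wrist_force: [0.6, 0.3, -0.2]
width: 0.0943
finger_force: 0.0
```

Emit:
arm_command:
  targets:
    - [0,0,0,0]
    - [0,0,0,0]
    - [0,0,0,0]
    - [0,0,0,0]
    - [0,0,0,0]
    - [0,0,0,0]
    - [0,0,0,0]
    - [0,0,0,0]
  claw: 1

```text
time: 20.3
tool_pos: [0.3114, -0.3136, 0.0132]
ee_rot: [-3.141, -0.0, -0.763]
wrist_force: [0.7, 1.9, 1.6]
width: 0.0442
finger_force: 15.8
```

Emit:
arm_command:
  targets:
    - [0,0,0.05,0]
    - [0,-0.01,0.09,0.05]
    - [0,-0.02,0.1,0.1]
    - [0,-0.03,0.1,0.15]
    - [0.004,-0.04,0.1,0.2]
    - [0.008,-0.05,0.1,0.25]
    - [0.012,-0.06,0.1,0.3]
    - [0.014,-0.064,0.1,0.35]

```text
time: 20.97
tool_pos: [0.3179, -0.346, 0.0624]
ee_rot: [-3.141, 0.001, -0.025]
wrist_force: [0.2, 0.5, -2.3]
width: 0.0433
finger_force: 29.7
```

Emit:
arm_command:
  targets:
    - [0,0,-0.02,0.049]
    - [0,0,-0.04,0.049]
    - [0,0,-0.044,0.049]
    - [0,0,-0.044,0.049]

```text
time: 21.3
tool_pos: [0.3172, -0.3445, 0.0392]
ee_rot: [-3.138, 0.002, 0.071]
wrist_force: [-0.4, 0.4, -1.9]
width: 0.0433
finger_force: 29.7
```

```bash
python3 pot.py p6 | head -1; python3 fit.py p6 .28 -.35 .055 .07 0.05
```

```text
21.3 [ 0.31718502 -0.34450768  0.03921068] [-3.13835451e+00  2.16998485e-03  7.07895079e-02] [-0.419518    0.36754105 -1.87590894] 0.04328978084862525
scene 11 (242, 146, 4, 3)
side 3 (221, 339, 2, 2)
M [ 0.2541 -0.4002  0.0512] head 0.776 psi deg -25.2 cost 1.923
```

Emit:
arm_command:
  targets:
    - [0.02,0.0015,0.002,0]
    - [0.034,0.0025,0.002,0]
    - [0.04,0.003,0.004,0]
    - [0.044,0.003,0.014,0]
    - [0.048,0.0035,0.024,0]
    - [0.053,0.004,0.035,0]
    - [0.058,0.004,0.045,0]
    - [0.065,0.005,0.055,0]

```text
time: 22.12
tool_pos: [0.3514, -0.3436, 0.0696]
ee_rot: [3.14, -0.001, 0.073]
wrist_force: [0.8, 0.0, -0.7]
width: 0.0435
finger_force: 29.8
```

Emit:
arm_command:
  targets:
    - [0.007,0.0005,0.009,0]
    - [0.016,0.001,0.018,0]
    - [0.025,0.002,0.025,0]

```text
time: 22.37
tool_pos: [0.3639, -0.3425, 0.0818]
ee_rot: [3.141, -0.001, 0.073]
wrist_force: [0.3, 0.6, -2.0]
width: 0.0436
finger_force: 29.8
```

```bash
python3 pot.py p7 >p7.txt; head -1 p7.txt; sed -n '38,80p' p7.txt
```

```text
22.3667 [ 0.3638519  -0.3424787   0.08183272] [ 3.14077126e+00 -8.02049839e-04  7.28295792e-02] [ 0.27451811  0.57326337 -1.96684353] 0.04361278647760984
285 --::...:.:.:...:.:.:.:.....:.....  .:---=============-:...  ..:--==============================
287 ===--:::.....:::.:...::...........   ...::--------::...  ..::...:---===========================
289 ======--:::.:::................:.:::.       ......     .:-==-:...::::---================+***###
291 =========--::.:..:.....:.:::::.:::::-:..... . .       .:-===-::::...::::--======++***##***++===
293 ============--::::..........:::OOOOO-:::-==-.     ......-===-:::.::::.:::---====+**++==========
295 =============-::.:....:.......:OOOOO=-::-===:..::---:....:::.:::::::---====================+++*
297 ===========--:.:...:....:...:.:-OOOOO=::-===-.................:-=============-======++**#######
299 =============-::..:....:.:....:-=OOOO=-:::::............::....:----===-=-======--===+*#########
301 ==============-::...:...:..::.:-==OOOO=-:::..........:-----:......:-=====-====--=======+*######
303 ================--::...:..:...:::-=OOOO===
[... 2407 characters left out ...]
==========-:.:...::...:..::-====-====+#%%%%%%%
353 ===========================================================-:....:....:.::.:-*#+=====+*##%%%%%%
355 ===========================================================-::...........:::-+**++*###%%%%%%%%%
357 ===========================================================-::.::.:...:::::::-*#**#%%%%%%%%%%%%
359 ==========================================================--:.::.::::::--======*#*#%%%%%%%%%%%%
361 ===========================================================--:------===========*###%%#%%%%%%%%%
363 ================================================================================*###%%%%%%%%%%%
side cols from 190 H at [[243.15185459 319.1144573 ]]
```

```bash
python3 - <<'E'
from h import *
import fit
H=np.array([.3639,-.3425,.0913])
for ps in(0,15,30,45,60):
    p=np.radians(ps); a=np.array([np.cos(p)*.997,np.cos(p)*.073,-np.sin(p)]); M=H-.0377*a
    F=fit.frust(M,.073,p); q=w2pix('side',F[:24]); r=w2pix('side',F[24:]); s=w2pix('scene',F[24:])
    print(ps,'rim side',q.min(0).round(),q.max(0).round(),'foot side',r.min(0).round(),r.max(0).round(),'foot scene',s.min(0).round(),s.max(0).round())
E
head -37 p7.txt | cut -c1-70
```

```text
0 rim side [226. 314.] [231. 333.] foot side [267. 305.] [271. 320.] foot scene [213. 150.] [222. 162.]
15 rim side [226. 312.] [231. 331.] foot side [266. 309.] [271. 324.] foot scene [214. 156.] [223. 165.]
30 rim side [226. 310.] [234. 329.] foot side [262. 313.] [270. 328.] foot scene [215. 160.] [225. 168.]
45 rim side [226. 307.] [238. 327.] foot side [257. 317.] [267. 332.] foot scene [217. 164.] [228. 169.]
60 rim side [227. 306.] [243. 324.] foot side [251. 320.] [264. 335.] foot scene [220. 166.] [231. 170.]
22.3667 [ 0.3638519  -0.3424787   0.08183272] [ 3.14077126e+00 -8.0204
125 ++=++***++======++++++=-::...:---:::-=+++++++++++++++=======+=++=+
127 +===++++=+===---++++++=-::...:---==-==++==++++++++++==============
129 ====+++++++==---=++++=-::::::-=++++++++++=++++++==================
131 --=========+====+++=-::::::--=++++++++++++++======================
133 ====---------====++-:..:--===++++++++=+++========================+
135 ====++++======--=++-:.::-====++++++++=====++++==+=================
137 ----=====+++++==+++=:.:-====++++++++++=======+===+====+===========
139 +===
[... 1334 characters left out ...]
-----=
177 @@@@@@@@@@%#*+===+==++++++=+++++==+======--:::::::::::::::::::::::
179 @@@@@@@@@@@@%*+===========++=++=+=+++======-:---------::::---==---
181 @@@@@@@@@@@@#+++=+===+===+==+==+++=++=====--:::::----======*%@@@@@
183 @@@@@@@@@@@@#+=+===========+++++++========--:::::::--=====+*OOOOOO
185 @@@@@@@@@@@@#+++=+=+===+=++*###*+==========-::::--=======++++*****
187 @@@@@@@@@@@@#++=+===+++**###**++==========-::--===++++=+====++=+==
189 @@@@@@@@@@%#+++=+=++**###*++===========--:::-=====================
191 @@@@@@@@@@#++++++**###*+++==========--::::::::::::::::::::::::::::
193 @@@@@@@@@@@@@%%%%##*++=======++==---::::::::::::::::::::::::::::::
scene cols from 205 H at [[231.12088482 147.91920676]]
```

Emit:
arm_command:
  targets:
    - [-0.05,-0.003,0,0]
    - [-0.085,-0.006,0,0]
    - [-0.085,-0.006,-0.05,0]
    - [-0.085,-0.006,-0.08,0]
    - [-0.07,-0.005,-0.083,0]
    - [-0.06,-0.004,-0.083,0]
    - [-0.05,-0.0035,-0.083,0]
    - [-0.047,-0.003,-0.083,0]

```text
time: 23.18
tool_pos: [0.3393, -0.3442, 0.0404]
ee_rot: [3.141, 0.003, 0.074]
wrist_force: [-7.2, -0.3, 0.0]
width: 0.0433
finger_force: 29.6
```

Emit:
arm_command:
  targets:
    - [0.004,0.0,0,0]
    - [0.004,0.0,0,0]

```text
time: 23.35
tool_pos: [0.3393, -0.3441, 0.04]
ee_rot: [3.141, 0.007, 0.074]
wrist_force: [-9.0, 0.3, 0.6]
width: 0.0433
finger_force: 29.6
```

Emit:
arm_command:
  targets:
    - [0.004,0.0,0,0]
    - [0.004,0.0,0,0]

```text
time: 23.52
tool_pos: [0.3394, -0.344, 0.0397]
ee_rot: [-3.141, 0.011, 0.073]
wrist_force: [-12.7, 0.2, 1.3]
width: 0.0433
finger_force: 29.5
```

Emit:
arm_command:
  targets:
    - [0.004,0.0,0,0]
    - [0.004,0.0,0,0]

```text
time: 23.68
tool_pos: [0.3394, -0.3438, 0.0394]
ee_rot: [-3.14, 0.015, 0.073]
wrist_force: [-19.6, 0.2, 1.9]
width: 0.0434
finger_force: 29.4
```

Emit:
arm_command:
  targets:
    - [0.0,0.0,0.009,0]
    - [0.002,0.0,0.018,0]
    - [0.007,0.0005,0.028,0]
    - [0.012,0.001,0.039,0]

```text
time: 24.02
tool_pos: [0.3497, -0.3428, 0.0593]
ee_rot: [-3.14, 0.005, 0.073]
wrist_force: [-4.5, 0.9, -1.6]
width: 0.0428
finger_force: 29.8
```

Emit:
arm_command:
  targets:
    - [0.006,0.0005,0.01,0]
    - [0.013,0.001,0.019,0]

```text
time: 24.18
tool_pos: [0.358, -0.343, 0.0695]
ee_rot: [3.141, 0.001, 0.073]
wrist_force: [-3.8, 0.3, -1.0]
width: 0.0426
finger_force: 29.8
```

```bash
python3 pot.py p8 >p8.txt; head -1 p8.txt; sed -n '46,66p' p8.txt | cut -c 20-90
```

```text
24.1833 [ 0.35804547 -0.34303422  0.0695061 ] [3.14073859e+00 1.05216106e-03 7.30410751e-02] [-3.79362816  0.25328281 -1.02279633] 0.042583201673506904
..:.:...:.:..:-==OOOO-::-==-.................:--==-=======-=====-====*#
:::::...:....::-==OOO=::::..............::....::----=+*================
=-::.....:.....::-OOOO=-:::.........:::.:-:.....::-=======-====-=-=====
===--:::..:.:...::OOOO===-::--:.. .......:-::::.::--==-===----=========
=====---::.......:-OOO===-::--:..........:--::::::---=====-=======-====
=======---::.:....-OOO-::::::::::.........:-:::::-----==============-==
==========---::...:=**=::::::::::::::.......::::------=====---=====-===
=============--:::-=++-::::::::::::::::::::::::::::::---==-==-==-=-====
================--=+++=-::--::::::::::::::::::::::::::-----============
=================+****+==+==:::::::::::::::::::::---:::--=====-========
=================+*##**+-::::::::::::::::::::::::----::--==============
=================*#####*+-:::::::::::::::::::-==------:-=========--====
=================*######*=::---::::::::::::::---::::.:-===============+
=================*######*=-:---::----::--::::::::--=================+##
=================+*#####*+-:-----::::::::---================--=====*##%
==================+*****+=-:::::::---===============-============+*#%%%
=====================+===-==----===========-:::::::..::----=====*#%#%%%
========================-:-====-==----:::::::.........::--====+##%%%%#%
========================-::---:::::....:..:......:.....::---==+##%%%%%%
========================-:..:...:.:.:......:..:.........:----==+##%%%%%
=========================-:.:..:.:..::....:.............::---==*##%%%%%
```

Emit:
arm_command:
  targets:
    - [0.008,0.0005,0.008,0]
    - [0.017,0.001,0.016,0]
    - [0.026,0.002,0.023,0]
    - [0.036,0.0025,0.03,0]
    - [0.046,0.003,0.035,0]
    - [0.057,0.004,0.04,0]
    - [0.066,0.0045,0.043,0]
    - [0.075,0.005,0.045,0]

```text
time: 25.0
tool_pos: [0.3973, -0.3402, 0.0914]
ee_rot: [3.141, -0.002, 0.073]
wrist_force: [-0.3, 0.1, -2.0]
width: 0.042
finger_force: 30.0
```

```bash
python3 pot.py p9 >p9.txt; head -1 p9.txt; sed -n '38,70p' p9.txt | cut -c 20-90
python3 - <<'E'
from h import *
import fit
o=robot.get_obs();H=np.array(o['tool_pos'])+[0,0,.0095]
for ps in(20,40,55,65,75):
    p=np.radians(ps); a=np.array([np.cos(p)*.997,np.cos(p)*.073,-np.sin(p)]); M=H-.0377*a
    F=fit.frust(M,.073,p); q=w2pix('side',F[:24]); r=w2pix('side',F[24:]); s=w2pix('scene',F[24:])
    print(ps,'rim side',q.min(0).round()-[206,0],q.max(0).round()-[206,0])
E
```

```text
25.0 [ 0.39731208 -0.34024353  0.091415  ] [ 3.14100634e+00 -2.43600770e-03  7.33908982e-02] [-0.33988579  0.13737281 -1.96062832] 0.04196805127246827
....:.....:.:....:::........:OOOO:---:......  .      .:====-:--==-=====
::....:...:.:.:.:::.::..:.:.:-OOOO--::-===-.. .   ....:-===-::::---====
--::..:..::.::...:..::.:..::.:-OOOOO-::-===:..::---:...::::...:...::---
===--:::...::::....:.:....:.:.:-OOOOO::-===:..................:::::----
=======--::........:::....:..::-=OOOO::::::..................:---======
=======--::.:..:..::.:..:..::--===OOO-::::.........:------:.....:---===
=======-:..:.....:..::::::::-=====OOO==--:::::.....::::.:-:.....::-====
========-::..::..:.:....::-========OOO===-::-=:..........:-:::::::-====
=========--::....:.:..:...:---=====OO=--:::::::..........::-:::::::-===
============-::::....::..:...:---==++-:::::::::::::.......:::::--=----=
================-:::...:...:...::=+*+=:::::::::::::::...:::::::::::::--
==================--::....::..:-+***++-::::-::::::::::::::::::::::::::-
=====================--:::.::.:+*****+=-=+*+-:::::::::::::::::::::--:::
=============
[... 906 characters left out ...]
:--=============
=========================================--::::..:::.::::-======-======
============================================---::----::::----====++*###
====================================================-::..:--==+*##%%%%%
======================================================--::--===*####**+
========================================================--:--==========
=========================================================-::-==========
=========================================================-::--====-====
20 rim side [ 32. 306.] [ 39. 325.]
40 rim side [ 32. 303.] [ 44. 322.]
55 rim side [ 33. 301.] [ 48. 320.]
65 rim side [ 34. 300.] [ 51. 318.]
75 rim side [ 36. 299.] [ 54. 317.]
```

```bash
python3 - <<'E'
from h import *
import fit
H=np.array([.3973,-.3402,.1009])
for ps in range(25,66,5):
  for t in(.038,.046,.054,.062):
    p=np.radians(ps); a=np.array([np.cos(p)*.997,np.cos(p)*.073,-np.sin(p)]); M=H-t*a
    F=fit.frust(M,.073,p); q=w2pix('side',F[:24]); c=(q.min(0)+q.max(0))/2; w=np.ptp(q,0)
    print(ps,t,c.round(1),w.round(1),np.abs(c-[240.5,314]).sum().round(1)) if np.abs(c-[240.5,314]).sum()<3.5 else 0
im=cv2.imread('pics/p9d.png')[295:332,228:258]; 
for i,r in enumerate(cv2.cvtColor(im,6)): print(295+i,' '.join('%3d'%v for v in r))
E
```

```text
25 0.038 [242.1 314.6] [ 7.8 19.5] 2.3
25 0.046 [239.2 314.7] [ 7.7 19.6] 2.1
30 0.038 [242.7 313.9] [ 9.1 19.5] 2.3
30 0.046 [239.8 313.8] [ 9.  19.6] 0.9
35 0.046 [240.5 312.8] [10.3 19.6] 1.2
40 0.046 [241.4 311.9] [11.6 19.5] 3.0
295  50  52  49  45  54  61  79  97 108 109  95  91  88  80  70  58  57  61  55  50  36  32  36  29  30  33  31  49  72  89
296  45  49  52  54  60  80 100 105 107 104  99  94  91  89  82  71  65  62  66  64  53  45  40  37  31  34  33  48  77  93
297  52  52  50  61  77  97 105 107 109 107 105  95  91  90  91  97  86  77  64  68  68  64  57  37  34  33  34  45  58  62
298  45  49  53  77  95 103 108 109 108 108 102  98  94  91 101 112 116 104  78  69  71  77  73  41  28  35  31  38  39  36
299  47  52  66  88 105 105 109 106 107 107 108 100  95  90  96 106 119 111  82  70  71  84  87  56  33  34  36  38  35  32
300  51  50  63  77  92 106 104 108 108 107 107 104  93  89  88  93 102  97  74  69  72  77  79  57  40  32  33  34  36  30
301  46  46  48  62  80  92  97 107 108 108 109 102  94  87  82  82  80  76  69  65  71  75  69  64  45  44  34  31  30  3
[... 3021 characters left out ...]
 104 107 106 108 107 107 105 108 105 109 120 121 114 107 102 104  96 100 104  95
327 108 109 105 110 109 109 107 106 109 106 109 108 111 106 110 107 107 103  94  88 101 114 104  89  76  75  67  70  71  69
328 108 105 106 108 107 108 108 106 106 105 107 106 108 108 110 106 104  95  76  61  74  79  73  65  55  56  54  51  49  54
329 106 108 108 108 107 110 108 108 107 107 104 107 109 110 104 108 106  96  69  50  52  54  49  50  52  47  49  52  51  52
330 107 111 105 108 110 110 106 109 104 104 107 109 105 108 108 107 102  91  64  50  49  48  47  51  47  49  48  52  52  49
331 106 109 106 110 109 108 108 109 107 109 107 108 111 108 109 108 100  82  58  48  48  48  47  49  50  53  48  51  45  48
```

Emit:
arm_command:
  targets:
    - [-0.05,-0.003,0.01,0]
    - [-0.1,-0.007,0,0]
    - [-0.14,-0.01,0,0]
    - [-0.14,-0.01,-0.05,0]
    - [-0.14,-0.01,-0.085,0]
    - [-0.14,-0.01,-0.097,0]
    - [-0.125,-0.009,-0.097,0]
    - [-0.11,-0.008,-0.097,0]

```text
time: 25.82
tool_pos: [0.3387, -0.3468, 0.0472]
ee_rot: [3.136, 0.004, 0.072]
wrist_force: [-8.9, 2.9, 22.0]
width: 0.041
finger_force: 29.7
```

Emit:
arm_command:
  targets:
    - [0.01,0.001,0.001,0]
    - [0.018,0.001,0.004,0]
    - [0.024,0.0015,0.008,0]
    - [0.03,0.002,0.012,0]

```text
time: 26.15
tool_pos: [0.356, -0.3436, 0.0491]
ee_rot: [3.141, -0.001, 0.073]
wrist_force: [-0.6, 0.5, -3.4]
width: 0.0412
finger_force: 29.9
```

```bash
cat > rim.py <<'E'
from h import *
import fit,sys
o=robot.get_obs(); H=np.array(o['tool_pos'])+[0,0,.0095]; print(o['time'],o['tool_pos'].round(4),o['wrist_force'].round(1),o['width'])
_,im=save('side',sys.argv[1]+'d.png'); save('scene',sys.argv[1]+'s.png')
g=cv2.cvtColor(im,cv2.COLOR_RGB2HSV); c0=w2pix('side',[H-[.02,0,-.025]])[0].astype(int)
m=np.zeros((420,560),np.uint8); y0,x0=c0[1]-25,c0[0]-25; m[y0:y0+50,x0:x0+50]=((g[...,2]>132)&(g[...,1]<80))[y0:y0+50,x0:x0+50]
n,L,st,ce=cv2.connectedComponentsWithStats(m); print([s.tolist() for s in st[1:] if s[4]>20])
for ps in range(20,86,8):
  for t in(.04,.047,.054):
    p=np.radians(ps); a=np.array([np.cos(p)*.997,np.cos(p)*.073,-np.sin(p)]); q=w2pix('side',fit.frust(H-t*a,.073,p)[:24])
    print(ps,t,q.min(0).round(),np.ptp(q,0).round(),end=' | ')
  print()
E
python3 rim.py r1
```

```text
26.15 [ 0.356  -0.3436  0.0491] [-0.6  0.5 -3.4] 0.04115608020501619
[[218, 315, 11, 18, 134]]
20 0.04 [223. 319.] [ 6. 19.] | 20 0.047 [221. 319.] [ 6. 19.] | 20 0.054 [218. 319.] [ 6. 19.] | 
28 0.04 [223. 318.] [ 8. 19.] | 28 0.047 [221. 318.] [ 8. 19.] | 28 0.054 [218. 318.] [ 8. 19.] | 
36 0.04 [223. 317.] [10. 19.] | 36 0.047 [221. 316.] [10. 19.] | 36 0.054 [218. 316.] [10. 19.] | 
44 0.04 [223. 315.] [12. 19.] | 44 0.047 [221. 315.] [12. 19.] | 44 0.054 [219. 314.] [12. 19.] | 
52 0.04 [224. 314.] [14. 19.] | 52 0.047 [222. 314.] [14. 19.] | 52 0.054 [220. 313.] [14. 19.] | 
60 0.04 [225. 313.] [16. 19.] | 60 0.047 [223. 312.] [16. 19.] | 60 0.054 [221. 312.] [16. 19.] | 
68 0.04 [226. 313.] [17. 18.] | 68 0.047 [224. 311.] [17. 18.] | 68 0.054 [223. 310.] [17. 18.] | 
76 0.04 [227. 312.] [18. 18.] | 76 0.047 [226. 311.] [18. 18.] | 76 0.054 [225. 309.] [18. 18.] | 
84 0.04 [229. 311.] [19. 17.] | 84 0.047 [228. 310.] [19. 17.] | 84 0.054 [228. 309.] [19. 17.] |
```

Emit:
arm_command:
  targets:
    - [-0.03,-0.002,0,0]
    - [-0.03,-0.002,-0.02,0]
    - [-0.015,-0.001,-0.02,0]
    - [-0.003,0,-0.02,0]
    - [0.003,0,-0.016,0]
    - [0.008,0.0005,-0.013,0]
    - [0.012,0.001,-0.011,0]
    - [0.016,0.001,-0.009,0]

```text
time: 26.92
tool_pos: [0.3633, -0.3419, 0.0431]
ee_rot: [-3.14, 0.001, 0.073]
wrist_force: [-1.0, -0.2, -1.2]
width: 0.0395
finger_force: 29.2
```

```bash
python3 rim.py r2
```

```text
26.9167 [ 0.3633 -0.3419  0.0431] [-1.  -0.2 -1.2] 0.039502037270573345
[[223, 314, 9, 17, 64]]
20 0.04 [226. 319.] [ 6. 19.] | 20 0.047 [224. 319.] [ 6. 19.] | 20 0.054 [221. 320.] [ 6. 19.] | 
28 0.04 [226. 318.] [ 8. 19.] | 28 0.047 [224. 318.] [ 8. 19.] | 28 0.054 [221. 318.] [ 8. 19.] | 
36 0.04 [226. 317.] [10. 19.] | 36 0.047 [224. 316.] [10. 19.] | 36 0.054 [221. 316.] [10. 19.] | 
44 0.04 [226. 315.] [12. 19.] | 44 0.047 [224. 315.] [12. 19.] | 44 0.054 [222. 314.] [12. 19.] | 
52 0.04 [227. 314.] [14. 19.] | 52 0.047 [225. 314.] [14. 19.] | 52 0.054 [223. 313.] [14. 19.] | 
60 0.04 [228. 313.] [16. 19.] | 60 0.047 [226. 313.] [16. 19.] | 60 0.054 [224. 312.] [16. 19.] | 
68 0.04 [229. 313.] [17. 18.] | 68 0.047 [228. 312.] [17. 18.] | 68 0.054 [226. 310.] [17. 18.] | 
76 0.04 [230. 312.] [18. 18.] | 76 0.047 [229. 311.] [18. 18.] | 76 0.054 [228. 309.] [18. 18.] | 
84 0.04 [232. 311.] [19. 17.] | 84 0.047 [232. 310.] [19. 17.] | 84 0.054 [231. 309.] [19. 17.] |
```

```bash
python3 - <<'E'
from h import *
for n,k,(x0,y0,x1,y1) in(('side','d',(200,295,275,345)),('scene','s',(205,130,275,185))):
    g=cv2.cvtColor(cv2.imread(f'pics/r2{k}.png'),cv2.COLOR_BGR2HSV)
    for y in range(y0,y1,1 if n=='side' else 2): print(y,''.join('O' if p[1]>150 and p[0]<18 and p[2]>60 else ' .:-=+*#%@'[min(9,p[2]//22)] for p in g[y,x0:x1]))
E
```

```text
295 ===-::::::::::::::::::... .:-==++++++++++====-:.. ...:::----========+++++++
296 +==-:::::::::::::::::::.....::-============-:. . ..::--=======+======++++++
297 ==-:::::::::::::::::::::.. ...::--=====---:.. . .::--=================++++*
298 =--:::::::::::::::::::::::. . ...::::::::...   .:-=-==================+*##%
299 ==:::::::::::::::::::::---::... . ...... .... .:=====================+*%@@@
300 ==-::::::::::::::::.::-==---:...   . ..  ..  .:-=++==============+====+#%%%
301 ==--:::::::::::::::::-===----:.......   .   ..:=+++==========+=========+**#
302 ++==-:::::::::::::::-====--=-::--::. . .  ....:=++=========++=============+
303 +++==-::::::::::::::-====----:-====:....:::::.:-===--=====+*+==============
304 =++===-::::::::::::::-====---:-=++=-..:----:...:--::-=====++++============+
305 +++====-::::::::::::::-=====----=+=-::----::.......:-=======+==============
306 +=+======::::::::::::::--====---=+=-:.::::.........::-=====================
307 =+========-::::.::::::.:-====---===-:...............:-=====================
308 +++++=+====-::::::::::::::-==-:----:................::--
[... 4299 characters left out ...]
*++++++++++++++++++*+++++
168 **************++++++***************+++*++*++*++*+++*+++++++++++++++*++
170 @#***************+*****+*********+++++++++++++++++++++++++++++++++++++
172 @@%************+*****+**+********+=---=+++++++++++++++++++++++++++++++
174 @@@@%%%#%##******+++**+++**++***++==---==============+++++++++++++++++
176 @@@@@@@@@@@@#***+++++++++**+++++++++++===---:::--:-::-----------------
178 @@@@@@@@@@@@@%*+++++++++*++*++++*+++++++++=-::---:----------------::::
180 @@@@@@@@@@@@@%*+++++++++++++++*+**+*++++++=-:::----==++++++*#%@@%%#OOO
182 @@@@@@@@@@@@@#*+++*+++++++++++*##**+++++++=-:::::::--=++++*%@OOOOOOOOO
184 @@@@@@@@@@@@@**+++++++++++**##%%%#*+++++++=--:---===++++++**%OOOOOOOOO
```

Emit:
arm_command:
  targets:
    - [0.006,0.0005,0.001,0]
    - [0.012,0.001,0.002,0]
    - [0.018,0.001,0.003,0]
    - [0.024,0.0015,0.003,0]
    - [0.03,0.002,0.003,0]
    - [0.036,0.0025,0.003,0]

```text
time: 27.52
tool_pos: [0.382, -0.3414, 0.0454]
ee_rot: [-3.141, 0.0, 0.073]
wrist_force: [0.2, -0.0, -1.3]
width: 0.0395
finger_force: 29.3
```

```bash
python3 rim.py r3|head -2; python3 - <<'E'
from h import *
for n,k,(x0,y0,x1,y1) in(('side','d',(215,295,270,340)),):
    g=cv2.cvtColor(cv2.imread(f'pics/r3{k}.png'),cv2.COLOR_BGR2HSV)
    for y in range(y0,y1,1 if n=='side' else 2): print(y,''.join('O' if p[1]>150 and p[0]<18 and p[2]>60 else ' .:-=+*#%@'[min(9,p[2]//22)] for p in g[y,x0:x1]))
E
```

```text
27.5167 [ 0.382  -0.3414  0.0454] [ 0.2 -0.  -1.3] 0.03946418692694164
[[230, 312, 10, 16, 64]]
295 :::::::::::::::::.. .  .:::::----::... ...:--==========
296 ::::::::::::::::::::. ............ .   .:-=============
297 :::::::::::::::------..     .. .    ...:==++===========
298 ::::::::::::::-==----:...... .. .... ..-=+++===========
299 :.:::::::::::-===--==-:::::...  . . ...-=+++===========
300 ::::::::::::-=====-=--:-===:.... ..:::.-=+=============
301 :::::::::::-=+====---::-=+==:..::----:::==---=+====++==
302 ::::::::::-=======----:-=++=:.:-===-:..:::::-=====+++==
303 :::::::::::-=========-:-=++=-::::-::........:-=====+===
304 ::::::::::::--===+===--:-++=-:..............:-=========
305 :::::::::::::-========-:-===:...............::=========
306 -:::::::::::::---=====-::-:::.........::::...::--======
307 =-:::::::::::::::-====--:::.........::--=-::....:-=====
308 ==-:::::::::::::::-====--::::......::::----:....:-=====
309 ===-::.::.:::::::::--====-::::......:::::--:.....-=====
310 =====-::::::::::::::-=+++=-----.........:--:..:::-=====
311 ======-:::::::::::-=+++++=---=+-........
[... 995 characters left out ...]
=+==++++++=---==---------------==-:::::-
329 ++++++++======+=+=====+===---=+----=---------::::::--==
330 +===++===+==++============----=---=+=----::::::---===++
331 ==+=======+=======+=======--------===-::::::--===++==++
332 =+===+++++==+======+===+===---=----:::::--===+++++++=++
333 =++==+++=++=++==+==+=====------::::::--==+++++++++++++=
334 ==++=++=++==+====+=======----::::--===+++++++++++++====
335 +++=+==++++++++=++=+====--=+=---===++++++++============
336 +==+=+++==+=++=++=+++===--=+++===+++++++++=----========
337 ++=+==+==++==++==++++=+==--=+++=++++++++==-:::-=+++====
338 +++=++=+++++++=++++=+++==--=+++=+++++++==-::::-=*#*====
339 ++++++=+==++=+++=++++=++==-=++======++==--::::-=#%*+===
```

```bash
python3 - <<'E'
from h import *
import fit
from scipy.optimize import least_squares
pts=np.array([(233.5,312),(232.5,313),(232,314),(231.5,315),(230.7,316),(230.5,317),(229.8,318),(229.8,319),(229.8,320),(229.8,321),(230.3,322),(231,323),(231.3,324),(232.2,325),(233.5,326),(235.5,327.3)])
def ring(M,p,ro=.0235,hd=.073):
    return w2pix('side',fit.frust(M,hd,p)[:24])
for z in (.08,.09,.1,.11):
  print(z,pix2w('side',(238,319.3),z).round(4))
def res(q,yv):
    M=np.array([q[0],yv,q[1]]); c=ring(M,q[2]); c=np.r_[c,c[:1]]
    cc=np.vstack([c[:-1]+(c[1:]-c[:-1])*t for t in np.linspace(0,1,6)])
    return [np.min(np.hypot(*(cc-p).T)) for p in pts]
for yv in(-.34,-.345,-.35):
  for p0 in(.8,1.2,1.4):
    r=least_squares(res,[.37,.09,p0],args=(yv,),diff_step=1e-3); print(yv,r.x[:2].round(4),np.degrees(r.x[2]).round(),r.cost.round(2))
E
python3 hd.py r3:.382,-.3414,.09
```

```text
0.08 [ 0.3512 -0.3316  0.08  ]
0.09 [ 0.3512 -0.3375  0.09  ]
0.1 [ 0.3512 -0.3433  0.1   ]
0.11 [ 0.3512 -0.3492  0.11  ]
-0.34 [0.3537 0.0985] 78.0 0.54
-0.34 [0.3538 0.0993] 77.0 0.61
-0.34 [0.3542 0.0969] 87.0 0.61
-0.345 [0.3531 0.1085] 71.0 0.56
-0.345 [0.3543 0.1069] 83.0 0.58
-0.345 [0.3544 0.1058] 86.0 0.57
-0.35 [0.3528 0.107 ] 113.0 0.95
-0.35 [0.3546 0.1137] 88.0 0.51
-0.35 [0.3538 0.1172] 73.0 0.52
scene 55 tip px [254.8 154.2] pred [236.5 154.5] fit [ 0.32 73.  ]
side 2 tip px [248.5 301. ] pred [247.7 304.6] fit [  0. 301.]
r3 tip [ 0.3706 -0.2707  0.083 ] res [-8.7  3.9 -6.8 -4. ] rel [-0.0114  0.0707 -0.007 ]
```

Emit:
arm_command:
  targets:
    - [0.006,0.0005,0,0]
    - [0.012,0.001,0,0]
    - [0.018,0.0015,0,0]
    - [0.022,0.0015,0,0]
    - [0.022,0.0015,0,0]

```text
time: 28.03
tool_pos: [0.3912, -0.3401, 0.045]
ee_rot: [-3.14, 0.004, 0.073]
wrist_force: [-4.7, 0.7, 0.6]
width: 0.0379
finger_force: 27.7
```

```bash
python3 rim.py r4|head -2; python3 - <<'E'
from h import *
g=cv2.cvtColor(cv2.imread(f'pics/r4d.png'),cv2.COLOR_BGR2HSV)
for y in range(298,340): print(y,''.join('O' if p[1]>150 and p[0]<18 and p[2]>60 else ' .:-=+*#%@'[min(9,p[2]//22)] for p in g[y,220:275]))
E
```

```text
28.0333 [ 0.3912 -0.3401  0.045 ] [-4.7  0.7  0.6] 0.03793898434598629
[[234, 311, 10, 16, 58], [263, 338, 8, 7, 36]]
298 ::::::::::::-===---=-----::.. .. . ...-=+++========++==
299 :::::::::::-=====-==-:-===-:.  ..::::.-=++=============
300 ::::::::::-===+==----:-=++=:..::--=-:.:-==--========+==
301 :::::::::-===+===----:-=++=-.:-===-::..:::::-==========
302 :::::.:::-==========--:-++=-:.:::::........:-==========
303 ::::::::::-====+====-::-=+=-:..............:-==========
304 :::::::::::--========-::==-:................:-=========
305 ::::::.::::::--======-:::::..........:::::...:::-======
306 :::::::::::::::-=====--::::.......::------:....:-======
307 -:::::::::.:::::-======-::::......:-::::--:.....-======
308 =-:::::::::::::::--==++=---:::.....:::.:-=:.....:=====+
309 ==-:::::::::::::::-==+++=-----..........---.....:-=====
310 ====-::::::::::::-+++=++=---==-.........:--:::.::-=====
311 =+====-:::::::::-*##+=-=----+*=.........:--::::::-====+
312 ======--:::::::-+#%*+-------=+-::.......:-=--:::---====
313 ==+=====-:::::-+###*+----::---:::::......:------==-====
314 +=+++=====--::-*%#
[... 837 characters left out ...]
======+===--------==--------::::::---==+
329 ==+++====+==+===+=++===+=--------=+=----::::::--====+++
330 ++==+===+=++=====+=====+==--------=--:::::--===++++++++
331 +==+=+===========+====+===------::::::---==++++++++++++
332 =++++==+=++==++===========--:::::::--==++++++++++++==+=
333 =+==++=++++=+=+============-:::--==++++++++++++++======
334 +++++===++==++=+=+++=+==-=++=-==++++++++++++++=========
335 ==++++=++======+==+=+===-=+++==++++++++================
336 =+++++==+++==+=++=+=++==--++++++++++++==--=============
337 +==++==+==+=++++==+++====-=+++++++++===-:-=+++=========
338 +++++++=++==+++=+++=+====--===+=++===--::-+##*+========
339 +=+=+++===+=++++=++++++=============--:::-=#%*+========
```

Emit:
arm_command:
  targets:
    - [0,0,-0.004,0]
    - [0,0,-0.004,0]
    - [0,0,-0.004,0]
    - [0,0,-0.004,0]
    - [0,0,-0.004,0]
    - [0,0,-0.004,0]
  claw: 0

```text
time: 28.63
tool_pos: [0.393, -0.341, 0.0438]
ee_rot: [3.141, -0.001, 0.073]
wrist_force: [0.1, -0.1, 0.3]
width: 0.0739
finger_force: 0.1
```

```bash
python3 rim.py r5|head -2; python3 - <<'E'
from h import *
g=cv2.cvtColor(cv2.imread(f'pics/r5d.png'),cv2.COLOR_BGR2HSV)
for y in range(290,346): print(y,''.join('O' if p[1]>150 and p[0]<18 and p[2]>60 else ' .:-=+*#%@'[min(9,p[2]//22)] for p in g[y,200:275]))
E
```

```text
28.6333 [ 0.393  -0.341   0.0438] [ 0.1 -0.1  0.3] 0.07393321510756137
[[234, 309, 10, 12, 48]]
290 ++===-:::::::::::::::::::::::::::::...:-=+++++==+=++++++++==-:....:--======
291 +=====-::::::::::::::::::::::::::::....:-=++++++++++++++===-:.....:::--====
292 ++=+====-::::::::::::::::::::::::::.....:--===++++++=====-:... ..::---===+=
293 +++=+====-:::::::::::::.::::::::::::......:--==========-:......:---========
294 ++===++====-::::::::::::::::::::::::::.. ...::::------:.. .  .:-=+=========
295 +++=+=++++=--::::::::::::::::::::::----:. ................ .:-=============
296 ++++===+====::::::::::::::::::::::-====-:. ... ....... . ..:-=++===========
297 +++====++==-:::::::::::::::::::::-=====--........ .. .. . :-=+++========+==
298 ++++====+==:::::::::::::::::::::-=======-:::::... ....  ..:-+++========++==
299 +++=+==+==-::::::::::::::::::::-====++==-::-==-:..   .....:-++==========+==
300 ++++=======-::::::::::::::::::-===+=====-::-=+=-....::---:.-===-=========+=
301 +++=++=+++==-::::::::::::::::-=====+++==-:--+++=:..--=--:..::-::-==========
302 =++=++++=+===-:::::::::::::::-==+=====+=
[... 2775 characters left out ...]
++++++==++=+==+=+++++=+++===++++++++++++++++++++++==========
338 ++=++++++==+++++=+==+=+++=++===+==++=++=+=++=+++++++++++++++++++===========
339 ++===+==+==++++=+=++++=++++=+==+=+=+++=+===++=++++++++++++++++++===========
340 +=+=+++++=+==+++++++=++++++++++++=+++=++++=++++=++++++===+++++++===========
341 ++++++=++==++++++=++=+++++++=+===++++++=+++++===++=======++===-=========+==
342 +=+++++++=+++++++++=++++++++==+++++++++=+===++=+++++++=====-:::-===========
343 ==++++++++=+++++++=+=++++++++=+==+=++++=+=+==+=++++=+++=--:::::-===========
344 +++++++++=++++++=+++=+=+=+++++++=+++++++++++++===+++++=-:::::::-===========
345 +++=++=++++=+++++++===++++++++++++++++++=+++++=+++=++==-::::::::-==========
```

Emit:
arm_command:
  targets:
    - [0,0,0.04,0]
    - [0,0,0.1,0]
    - [0,0,0.18,0]
    - [0,0,0.26,0]
    - [0,0.08,0.34,0]
    - [-0.02,0.16,0.36,0]
    - [-0.04,0.24,0.36,0]
    - [-0.06,0.3,0.36,0]

```text
time: 29.4
tool_pos: [0.3638, -0.1924, 0.2256]
ee_rot: [3.139, -0.004, 0.072]
wrist_force: [0.4, 1.1, 1.0]
width: 0.0941
finger_force: 0.0
```

```bash
python3 rim.py r6|head -1; python3 - <<'E'
from h import *
save('wrist','r6w.png')
for k,(x0,y0,x1,y1),st in(('d',(215,285,275,350),1),('s',(210,125,275,190),1)):
    g=cv2.cvtColor(cv2.imread(f'pics/r6{k}.png'),cv2.COLOR_BGR2HSV)
    for y in range(y0,y1,2): print(y,''.join('O' if p[1]>150 and p[0]<18 and p[2]>60 else ' .:-=+*#%@'[min(9,p[2]//22)] for p in g[y,x0:x1]))
E
```

```text
29.4 [ 0.3638 -0.1924  0.2256] [0.4 1.1 1. ] 0.09409664613693185
285 ++==+=======++++=++==+=+++===-::::::OOOOO=:::::::::::-======
287 ++++==++======++++++++==++++==-::::-OOOOO-::::::::::--=====+
289 +++++++++===+++=+=+=+=++=+++==-:::-OOOOOO+---:::::::-====+==
291 ++++++====+=++=+===+++=+==+++==-::-OOOOOO+==---::::::-=+###%
293 =++++=++=+=++++==+=+====++++++==::=OOOOOO=----:::---==+*##**
295 =++=++======+++=+===++==++=++==--:=OOOOOO---===========+++++
297 +++=++=+++===++++===+=++=+====-::-OOOOOO*==+===========+++**
299 =====+=========+===+=++===++===-:-OOOOOO+========+==+++*#%@@
301 ==++====+==++==============+=+==--OOOOOO+====+++**####%%%@@@
303 =++++======+===+=======+===++===-=OOOOO#++==+*#%%%%@@@@@@@@@
305 ===+==+======+=============+++===+OOOOO%##*++*%@@@@@@@@@@@@@
307 ===+===+===+===+======+====+++**##%@@@@###*=+#@@@@@@@@@@@@@@
309 ====+========++========++=++####******##%%#++#@@@@@@@@@@@@@@
311 +==+===+=====+=+=====+=+++*##*+++********#%#*#%@@@@@@@@@@@@@
313 ===++=+====+==+====+===++*##*+++++********#%%%@@@@@@@@@@@@@@
315 =====+==========+=======+*%*++++++********##%%@@@@@@@@@@
[... 2719 characters left out ...]

171 #*******************###***+++****++*+++++++++++++++++++++++++++++
173 @@@%##****************#****++++++*+++++++++++++++++++++++++++++++
175 @@@@@@@@%##*********+******+*+++**#**++++++++++++++++++++++++++++
177 @@@@@@@@@@@@%#*******+***+*+*+++*#%%#**++++++++++++++++++++++++++
179 @@@@@@@@@@@@@@@%#********++****##******++++++++++++++++++++++++++
181 @@@@@@@@@@@@@@@@@@@@@@@%#***#%@%#*++++++++++++++++++++**#####**#*
183 @@@@@@@@@@@@@@@@@@@@@@@@@@@@%##*+++++++*++++++++++++++*#OOOOOOOOO
185 @@@@@@@@@@@@@@@@@@@@@@@@@@%#*+++++++***+++++++++++++++****#######
187 @@@@@@@@@@@@@@@@@@@@@@@%#**++++++++++==------===+++++++++++++++++
189 @@@@@@@@@@@@@@@@@@@@%#*+++++++*++==---::::::::-:--=++++++++++++++
```

```bash
cat > up.py <<'E'
from h import *
from scipy.optimize import minimize
t=np.linspace(0,2*np.pi,40,endpoint=False)
def pts(x,y,rt,rb,h,z0=0): return np.r_[np.c_[x+rt*np.cos(t),y+rt*np.sin(t),0*t+h+z0],np.c_[x+rb*np.cos(t),y+rb*np.sin(t),0*t+z0]]
def fitc(pics,hue,x0,rt,rb,h,z0=0,sat=120,views=('scene','side')):
    Ms={}
    for n in views:
        v=cv2.cvtColor(cv2.imread(pics[n]),cv2.COLOR_BGR2HSV)
        hh=v[...,0].astype(int); m=(((hh>=hue[0])&(hh<=hue[1]))|((hue[0]<0)&(hh>=180+hue[0])))&(v[...,1]>sat)&(v[...,2]>35)
        N,L,st,c=cv2.connectedComponentsWithStats(cv2.morphologyEx(m.astype(np.uint8),cv2.MORPH_CLOSE,np.ones((3,3))))
        p=w2pix(n,[[x0[0],x0[1],h/2+z0]])[0]; k=min(range(1,N),key=lambda i:np.hypot(*(c[i]-p))+(1e3 if st[i,4]<60 else 0)); Ms[n]=(L==k).astype(np.uint8); print(n,st[k].tolist(),p.round())
    def cost(q):
        s=0
        for n,m in Ms.items():
            k=np.zeros((420,560),np.uint8); cv2.fillConvexPoly(k,np.round(cv2.convexHull(w2pix(n,pts(q[0],q[1],rt,rb,h,z0)).astype(np.float32))*16).astype(np.int32),1,shift=4); s+=1-(k&m).sum()/(k|m).sum()
        return s
    r=minimize(cost,x0,method='Nelder-Mead',options=dict(initial_simplex=[x0,[x0[0]+.02,x0[1]],[x0[0],x0[1]+.02]])); return r.x,r.fun
if __name__=='__main__':
    P={'scene':'pics/scene0.png','side':'pics/side0.png'}
    print('large',fitc(P,(100,130),[.619,.113],.04,.036,.055)); print('medium',fitc(P,(-8,3),[.515,.277],.031,.027,.08))
    P={'scene':'pics/r6s.png','side':'pics/r6d.png'}
    print('large',fitc(P,(100,130),[.619,.113],.04,.036,.055))
    print('small',pix2w('side',(249,315),.104),pix2w('scene',(228.5,148.5),.104))
    import subprocess; 
E
python3 up.py; sed -n '/^def blob/,$p' hd.py >/dev/null; python3 hd.py r6:.377,-.29,.092
```

```text
scene [280, 245, 33, 36, 873] [297. 263.]
side [288, 183, 23, 26, 479] [298. 196.]
large (array([0.61925099, 0.10815438]), np.float64(0.436440010501444))
scene [367, 245, 31, 42, 954] [381. 266.]
side [250, 153, 18, 27, 391] [259. 166.]
medium (array([0.51677543, 0.27798046]), np.float64(0.23434026579671052))
scene [280, 245, 33, 37, 884] [297. 263.]
side [289, 183, 22, 26, 475] [298. 196.]
large (array([0.61925099, 0.10815438]), np.float64(0.4338642396662875))
small [ 0.37978665 -0.34011969  0.104     ] [ 0.38723073 -0.33093971  0.104     ]
scene 67 tip px [245.8 163.2] pred [249.5 158.1] fit [  0.71 -11.01]
side 141 tip px [253.  282.5] pred [242.6 288.1] fit [ -1.55 684.48]
r6 tip [ 0.4073 -0.2379  0.0901] res [ 0.1 -0.1  0.1  0.1] rel [ 0.0303  0.0521 -0.0019]
```

Emit:
arm_command:
  targets:
    - [0.02,0.075,0,0]
    - [0.04,0.15,0,0]
    - [0.06,0.225,0,0]
    - [0.075,0.3,0,0]
    - [0.09,0.375,0,0]
    - [0.105,0.45,0,0]
    - [0.12,0.525,0,0.01]
    - [0.135,0.6,0,0.013]

```text
time: 30.22
tool_pos: [0.432, 0.1079, 0.223]
ee_rot: [3.141, -0.0, 0.1]
wrist_force: [1.7, -1.2, 0.6]
width: 0.0941
finger_force: 0.0
```

Emit:
arm_command:
  targets:
    - [0.015,0.075,0,0]
    - [0.025,0.15,0,0]
    - [0.035,0.225,-0.02,0]
    - [0.042,0.3,-0.04,0]
    - [0.048,0.328,-0.06,0]
    - [0.05,0.328,-0.06,0]
    - [0.05,0.328,-0.06,0]

```text
time: 30.8
tool_pos: [0.4562, 0.2699, 0.1917]
ee_rot: [3.139, 0.003, 0.1]
wrist_force: [-0.2, 0.3, 0.5]
width: 0.094
finger_force: 0.0
```

```bash
python3 - <<'E'
from h import *
o,im=save('wrist','w20.png'); print(o['time'],o['tool_pos'],o['ee_rot'])
g=cv2.cvtColor(im,cv2.COLOR_RGB2HSV); m=((g[...,1]>130)&(g[...,0]>3)&(g[...,0]<18)&(g[...,2]>60)).astype(np.uint8)
N,L,st,c=cv2.connectedComponentsWithStats(m); 
for i in range(1,N):
    if st[i,4]>100:
        y,x=np.nonzero(L==i); w=np.array([pix2w('wrist',(a,b),.068,o)[:2] for a,b in zip(x[::3],y[::3])]); mu=w.mean(0); V=np.linalg.svd(w-mu)[2]; t=(w-mu)@V[0]; print(st[i].tolist(),mu.round(4),np.degrees(np.arctan2(V[0][1],V[0][0])).round(1),(mu+V[0]*t.min()).round(4),(mu+V[0]*t.max()).round(4))
print(w2pix('wrist',[[.517,.278,.08],[.407,.266,.068],o['tool_pos']],o))
E
```

```text
30.8 [0.45624201 0.26989114 0.19165231] [3.13902496e+00 3.11479798e-03 1.00165536e-01]
[413, 78, 48, 83, 358] [0.5444 0.1465] 163.3 [0.5797 0.1359] [0.5085 0.1572]
[121, 137, 22, 82, 335] [0.4651 0.4037] 172.2 [0.5018 0.3987] [0.4276 0.4089]
[275, 172, 14, 85, 497] [0.4589 0.2691] -172.0 [0.4842 0.2726] [0.4048 0.2615]
[434, 238, 71, 43, 363] [0.42   0.0854] 129.6 [0.4437 0.0568] [0.3963 0.1141]
[[278.41344715 134.2068046 ]
 [279.79540048 253.32814323]
 [281.06541068 252.47084469]]
```

Emit:
arm_command:
  targets:
    - [0,-0.002,-0.06,0.019]
    - [0,-0.002,-0.12,0.019]
    - [0,-0.002,-0.18,0.019]
    - [0,-0.002,-0.23,0.019]
    - [0,-0.002,-0.265,0.019]
    - [0,-0.002,-0.28,0.019]
    - [0,-0.002,-0.28,0.019]

```text
time: 31.43
tool_pos: [0.4554, 0.2677, 0.0522]
ee_rot: [3.14, 0.003, 0.137]
wrist_force: [-1.0, 0.0, -0.3]
width: 0.094
finger_force: 0.0
```

Emit:
arm_command:
  targets:
    - [0,0,0,0]
    - [0,0,0,0]
    - [0,0,0,0]
    - [0,0,0,0]
    - [0,0,0,0]
    - [0,0,0,0]
    - [0,0,0,0]
    - [0,0,0,0]
  claw: 1

```text
time: 32.1
tool_pos: [0.4559, 0.2699, 0.0535]
ee_rot: [3.142, -0.0, 0.14]
wrist_force: [-0.5, -0.6, 0.5]
width: 0.044
finger_force: 0.0
```

Emit:
arm_command:
  targets:
    - [0,0,0,0]
    - [0,0,0,0]
    - [0,0,0,0]
    - [0,0,0,0]
    - [0,0,0,0]
    - [0,0,0,0]

```text
time: 32.6
tool_pos: [0.456, 0.2695, 0.0534]
ee_rot: [3.141, -0.0, 0.14]
wrist_force: [0.5, 0.5, -0.1]
width: 0.0111
finger_force: 29.8
```

Emit:
arm_command:
  targets:
    - [0,0,0.04,0]
    - [0,0,0.08,0]
    - [0,0,0.12,0]
    - [0,0,0.16,0]
    - [0,0,0.16,0]
    - [0,0,0.16,0]

```text
time: 33.1
tool_pos: [0.4561, 0.27, 0.1336]
ee_rot: [-3.141, -0.001, 0.14]
wrist_force: [-0.0, 0.3, -4.2]
width: 0.0115
finger_force: 30.0
```

```bash
python3 - <<'E'
from h import *
from up import fitc
o,_=save('scene','m1s.png'); save('side','m1d.png'); print(o['tool_pos'],o['wrist_torque'],o['width'])
P={'scene':'pics/m1s.png','side':'pics/m1d.png'}
z=o['tool_pos'][2]-.0515
print(fitc(P,(-8,3),[o['tool_pos'][0]+.058,o['tool_pos'][1]+.008],.031,.027,.08,z))
print('large',fitc(P,(100,130),[.619,.113],.04,.036,.055))
E
```

```text
[0.45610838 0.27002759 0.13360005] [0.00127031 0.1881642  0.04493767] 0.011474005386711053
scene [375, 222, 30, 40, 936] [388. 238.]
side [243, 141, 22, 28, 415] [257. 148.]
(array([0.50905966, 0.27848861]), np.float64(0.7894404213298223))
scene [280, 245, 33, 36, 881] [297. 263.]
side [288, 183, 23, 26, 480] [298. 196.]
large (array([0.61872953, 0.10756491]), np.float64(0.4266065500958437))
```

```bash
cat > tilt.py <<'E'
from h import *
from scipy.optimize import minimize
import sys
def med(M,hd,tl):  # M=mouth centre, tl: tilt of mouth toward +heading
    u=np.array([np.cos(hd)*np.sin(tl),np.sin(hd)*np.sin(tl),np.cos(tl)]); b=np.array([-np.sin(hd),np.cos(hd),0]); c=np.cross(u,b)
    t=np.linspace(0,2*np.pi,32,endpoint=False)[:,None]; r=np.cos(t)*b+np.sin(t)*c
    return np.r_[M+.031*r,M-.08*u+.027*r]
def go(pre,x0,hd):
    Ms={}
    for n,k in(('scene','s'),('side','d')):
        v=cv2.cvtColor(cv2.imread(f'pics/{pre}{k}.png'),cv2.COLOR_BGR2HSV); h=v[...,0].astype(int)
        m=((h<=3)|(h>=172))&(v[...,1]>120)&(v[...,2]>35); N,L,st,c=cv2.connectedComponentsWithStats(cv2.morphologyEx(m.astype(np.uint8),cv2.MORPH_CLOSE,np.ones((3,3))))
        p=w2pix(n,[np.array(x0[:3])-[0,0,.04]])[0]; i=min(range(1,N),key=lambda i:np.hypot(*(c[i]-p))+(1e3 if st[i,4]<60 else 0)); Ms[n]=(L==i).astype(np.uint8)
    def cost(q):
        s=0
        for n,m in Ms.items():
            k=np.zeros((420,560),np.uint8); cv2.fillConvexPoly(k,np.round(cv2.convexHull(w2pix(n,med(q[:3],hd,q[3])).astype(np.float32))*16).astype(np.int32),1,shift=4); s+=1-(k&m).sum()/(k|m).sum()
        return s
    best=None
    for t0 in(0,.3,.6):
        q=np.array(list(x0)+[t0]); r=minimize(cost,q,method='Nelder-Mead',options=dict(initial_simplex=np.vstack([q]+[q+np.eye(4)[i]*[.02,.02,.02,.2][i] for i in range(4)])))
        if best is None or r.fun<best.fun: best=r
    return best.x,best.fun
if __name__=='__main__':
    a=[float(x) for x in sys.argv[2:]]; x,f=go(sys.argv[1],a[:3],a[3]); print('M',x[:3].round(4),'tilt',np.degrees(x[3]).round(1),f.round(3))
E
python3 tilt.py m1 .512 .278 .155 .14
cp pics/scene0.png pics/q0s.png; cp pics/side0.png pics/q0d.png; python3 tilt.py q0 .515 .278 .08 .14
```

```text
M [0.5144 0.2787 0.1344] tilt 24.3 0.202
M [0.5181 0.2764 0.077 ] tilt 5.7 0.232
```

Emit:
arm_command:
  targets:
    - [0,0,-0.06,0]
    - [0,0,-0.1,0]
    - [0,0,-0.12,0]
    - [0,0,-0.135,0]
    - [0,0,-0.15,0]
    - [0,0,-0.16,0]
    - [0,0,-0.16,0]

```text
time: 33.78
tool_pos: [0.4531, 0.2694, 0.0538]
ee_rot: [3.141, 0.006, 0.14]
wrist_force: [-8.1, -1.7, 12.0]
width: 0.0111
finger_force: 33.4
```

Emit:
arm_command:
  targets:
    - [0,0,0,0]
    - [0,0,0,0]
    - [0,0,0,0]
    - [0,0,0.04,0]
    - [0,0,0.12,0]
    - [0,0,0.2,0]
    - [0,0,0.28,0]
    - [0,0,0.32,0]
  claw: 0

```text
time: 34.45
tool_pos: [0.458, 0.2705, 0.2187]
ee_rot: [-3.14, -0.008, 0.14]
wrist_force: [1.1, 0.4, 0.3]
width: 0.0603
finger_force: 0.0
```

Emit:
arm_command:
  targets:
    - [-0.04,0,0.03,0]
    - [-0.08,0,0.03,0]
    - [-0.12,0,0.03,0]
    - [-0.12,0,0.03,0]
    - [-0.12,0,0.03,0]

```text
time: 34.87
tool_pos: [0.396, 0.2699, 0.2283]
ee_rot: [3.141, -0.001, 0.141]
wrist_force: [0.6, 0.6, 0.8]
width: 0.0926
finger_force: 0.0
```

```bash
cat > wr.py <<'E'
from h import *
import sys
from scipy.optimize import least_squares
# find coloured rim in wrist view: args pic, hue lo, hi, z of rim, radius
def rim(pic,o,hue,z,r,c0,sat=110):
    g=cv2.cvtColor(cv2.imread(pic),cv2.COLOR_BGR2HSV); h=g[...,0].astype(int)
    m=((h>=hue[0])&(h<=hue[1])|((hue[0]<0)&(h>=180+hue[0])))&(g[...,1]>sat)&(g[...,2]>30)
    m=cv2.morphologyEx(m.astype(np.uint8),cv2.MORPH_CLOSE,np.ones((5,5))); N,L,st,c=cv2.connectedComponentsWithStats(m)
    p=w2pix('wrist',[[c0[0],c0[1],z]],o)[0]; i=min(range(1,N),key=lambda i:np.hypot(*(c[i]-p))+(1e3 if st[i,4]<300 else 0)); print(st[i].tolist(),'pred',p.round())
    cs,_=cv2.findContours((L==i).astype(np.uint8),0,1); q=max(cs,key=cv2.contourArea)[:,0]
    w=np.array([pix2w('wrist',a,z,o)[:2] for a in q])
    R=least_squares(lambda x:np.hypot(*(w-x).T)-r,c0,loss='soft_l1',f_scale=.001); return R.x,np.abs(R.fun).mean(),w
E
python3 - <<'E'
from wr import *
o,_=save('wrist','m2w.png'); save('scene','m2s.png'); save('side','m2d.png'); print(o['time'],o['tool_pos'],o['ee_rot'])
x,e,w=rim('pics/m2w.png',o,(-8,3),.08,.031,[.514,.277]); print(x,e)
x,e,w=rim('pics/m2w.png',o,(100,130),.055,.04,[.619,.11]); print(x,e)
E
python3 tilt.py m2 .515 .278 .08 .14
```

```text
34.8667 [0.396015   0.26991948 0.22829084] [ 3.14144995e+00 -1.35664091e-03  1.40583715e-01]
[262, 62, 66, 69, 3602] pred [292.  70.]
[0.49108047 0.2708717 ] 0.0009491237581314458
[424, 0, 95, 38, 2564] pred [483. -15.]
[0.61521496 0.12197597] 0.009036715975694465
M [0.4907 0.2719 0.0773] tilt 2.0 0.191
```

Emit:
arm_command:
  targets:
    - [0.07,0.001,0,0]
    - [0.14,0.002,0,0]
    - [0.19,0.002,-0.02,0]
    - [0.19,0.002,-0.09,0]
    - [0.19,0.002,-0.16,0]
    - [0.19,0.002,-0.23,0]
    - [0.19,0.002,-0.29,0]
    - [0.19,0.002,-0.33,0]

```text
time: 35.68
tool_pos: [0.4896, 0.2695, 0.0584]
ee_rot: [3.14, 0.006, 0.139]
wrist_force: [-0.7, -0.5, 0.3]
width: 0.094
finger_force: 0.0
```

Emit:
arm_command:
  targets:
    - [0,0,-0.014,0]
    - [0,0,-0.014,0]
    - [0,0,-0.014,0]

```text
time: 35.93
tool_pos: [0.4918, 0.2709, 0.0568]
ee_rot: [3.142, -0.001, 0.139]
wrist_force: [-0.5, 0.7, 0.1]
width: 0.0943
finger_force: 0.0
```

Emit:
arm_command:
  targets:
    - [0,0,0,0]
    - [0,0,0,0]
    - [0,0,0,0]
    - [0,0,0,0]
    - [0,0,0,0]
    - [0,0,0,0]
    - [0,0,0,0]
    - [0,0,0,0]
  claw: 1

```text
time: 36.6
tool_pos: [0.4912, 0.2712, 0.0572]
ee_rot: [-3.141, -0.001, 0.14]
wrist_force: [-0.8, -0.1, 3.2]
width: 0.0616
finger_force: 30.0
```

Emit:
arm_command:
  targets:
    - [0.01,-0.01,0.06,0]
    - [0.02,-0.06,0.13,0]
    - [0.03,-0.12,0.2,0]
    - [0.04,-0.18,0.24,0]
    - [0.04,-0.24,0.24,0]
    - [0.04,-0.28,0.24,0]
    - [0.04,-0.28,0.24,0]

```text
time: 37.18
tool_pos: [0.5106, 0.1267, 0.1758]
ee_rot: [3.139, 0.002, 0.135]
wrist_force: [0.4, 0.6, -3.3]
width: 0.0612
finger_force: 30.0
```

```bash
python3 - <<'E'
from wr import *
o,_=save('wrist','m3w.png'); save('scene','m3s.png'); save('side','m3d.png'); print(o['time'],o['tool_pos'],o['ee_rot'],o['width'])
x,e,w=rim('pics/m3w.png',o,(100,130),.055,.04,[.619,.11]); print(x,e,w.min(0),w.max(0))
x,e,w=rim('pics/m3w.png',o,(-8,3),o['tool_pos'][2]+.024,.031,o['tool_pos'][:2]); print(x,e)
E
python3 tilt.py m3 .511 .13 .2 .14
```

```text
37.1833 [0.51056397 0.12669446 0.17578383] [3.13855914e+00 1.81080501e-03 1.35033651e-01] 0.06116569909932564
[271, 28, 95, 99, 7344] pred [318.  80.]
[0.62038422 0.11062508] 0.0011962674717845578 [0.58147742 0.07144732] [0.6596423  0.14997947]
[220, 188, 124, 126, 11866] pred [281. 270.]
[0.51636385 0.12741247] 0.0019361417591368516
M [0.5118 0.1278 0.1966] tilt 4.4 0.624
```

Emit:
arm_command:
  targets:
    - [0.07,-0.01,0,0]
    - [0.14,-0.02,0,0]
    - [0.2,-0.03,0,0]
    - [0.218,-0.032,0,0]
    - [0.218,-0.032,-0.04,0]
    - [0.218,-0.032,-0.08,0]
    - [0.218,-0.032,-0.08,0]
    - [0.218,-0.032,-0.08,0]

```text
time: 38.0
tool_pos: [0.618, 0.1158, 0.1338]
ee_rot: [-3.141, 0.006, 0.141]
wrist_force: [0.5, -0.4, -2.9]
width: 0.0611
finger_force: 30.0
```

```bash
python3 - <<'E'
from wr import *
from up import fitc
o,_=save('wrist','m4w.png'); save('scene','m4s.png'); save('side','m4d.png'); print(o['time'],o['tool_pos'],o['ee_rot'],o['width'])
P={'scene':'pics/m4s.png','side':'pics/m4d.png'}
x,e,w=rim('pics/m4w.png',o,(100,130),.055,.04,[.62,.11]); print(x,e,w.min(0),w.max(0))
E
python3 tilt.py m4 .62 .11 .16 .14
```

```text
38.0 [0.6180178  0.1158484  0.13380457] [-3.14109604  0.0059341   0.14139475] 0.061072254151911885
[240, 160, 100, 74, 3166] pred [289. 214.]
[0.6196308  0.10990258] 0.006187964405259838 [0.60922529 0.07065832] [0.6620285  0.14865578]
M [0.6202 0.1165 0.1561] tilt 4.5 0.579
```

Emit:
arm_command:
  targets:
    - [0,-0.01,-0.02,0]
    - [0,-0.01,-0.05,0]
    - [0,-0.01,-0.08,0]
    - [0,-0.01,-0.1,0]
    - [0,-0.01,-0.115,0]
    - [0,-0.01,-0.128,0]
    - [0,-0.01,-0.136,0]
    - [0,-0.01,-0.14,0]

```text
time: 38.82
tool_pos: [0.6199, 0.1098, 0.0661]
ee_rot: [3.141, 0.0, 0.14]
wrist_force: [0.0, -0.3, -3.0]
width: 0.0612
finger_force: 30.0
```

Emit:
arm_command:
  targets:
    - [0,0,-0.002,0]
    - [0,0,-0.002,0]

```text
time: 38.98
tool_pos: [0.6202, 0.1099, 0.0658]
ee_rot: [3.141, -0.001, 0.14]
wrist_force: [-0.2, -0.6, -2.9]
width: 0.0612
finger_force: 30.0
```

Emit:
arm_command:
  targets:
    - [0,0,-0.004,0]
    - [0,0,-0.006,0]
    - [0,0,-0.006,0]

```text
time: 39.23
tool_pos: [0.6201, 0.1099, 0.0629]
ee_rot: [3.141, -0.001, 0.14]
wrist_force: [-0.1, 0.4, -3.8]
width: 0.061
finger_force: 30.0
```

Emit:
arm_command:
  targets:
    - [0,0,0,0]
    - [0,0,0,0]
    - [0,0,0,0]
    - [0,0,0.03,0]
    - [0,0,0.1,0]
    - [0,0,0.18,0]
    - [0,0,0.26,0]
    - [0,0,0.3,0]
  claw: 0.1

```text
time: 39.9
tool_pos: [0.6218, 0.11, 0.2197]
ee_rot: [3.141, -0.01, 0.14]
wrist_force: [0.3, 0.9, 1.9]
width: 0.0847
finger_force: 0.0
```

Emit:
arm_command:
  targets:
    - [-0.08,0,0.02,0]
    - [-0.16,0,0.03,0]
    - [-0.22,0,0.03,0]
    - [-0.22,0,0.03,0]

```text
time: 40.23
tool_pos: [0.5058, 0.1102, 0.2291]
ee_rot: [-3.141, -0.0, 0.141]
wrist_force: [0.4, -0.4, -0.7]
width: 0.0848
finger_force: 0.0
```

```bash
python3 - <<'E'
from wr import *
o,_=save('wrist','m5w.png'); save('scene','m5s.png'); save('side','m5d.png'); print(o['time'],o['tool_pos'],o['ee_rot'],o['width'])
x,e,w=rim('pics/m5w.png',o,(-8,3),.085,.031,[.62,.11]); print('med',x,e)
x,e,w=rim('pics/m5w.png',o,(100,130),.055,.04,[.62,.11]); print('large',x,e,w.min(0),w.max(0))
E
python3 tilt.py m5 .62 .11 .085 .14
```

```text
40.2333 [0.5058201  0.11020448 0.22913453] [-3.14131226e+00 -4.51309019e-04  1.41105523e-01] 0.08479995854296808
[266, 40, 69, 72, 3860] pred [299.  75.]
med [0.61898884 0.10896277] 0.0008406204981578012
[258, 35, 81, 85, 1179] pred [298.  79.]
large [0.62074531 0.10961347] 0.00303665274424236 [0.58218162 0.07048695] [0.66063029 0.14926157]
M [0.6318 0.1135 0.0839] tilt 34.6 0.71
```

Emit:
arm_command:
  targets:
    - [-0.02,-0.075,0,0.04]
    - [-0.04,-0.15,0,0.08]
    - [-0.06,-0.225,0,0.12]
    - [-0.08,-0.3,0,0.16]
    - [-0.1,-0.375,0,0.2]
    - [-0.12,-0.45,0,0.24]
    - [-0.14,-0.525,0,0.28]
    - [-0.16,-0.6,0,0.32]
  claw: 0

```text
time: 41.05
tool_pos: [0.4303, -0.1929, 0.2276]
ee_rot: [3.141, -0.0, 0.814]
wrist_force: [0.1, -0.4, -0.2]
width: 0.0944
finger_force: 0.0
```

Emit:
arm_command:
  targets:
    - [-0.04,-0.06,0,0.05]
    - [-0.08,-0.12,0,0.1]
    - [-0.1,-0.15,0,0.15]
    - [-0.12,-0.15,0,0.2]
    - [-0.14,-0.15,0,0.25]
    - [-0.14,-0.15,0,0.25]
    - [-0.14,-0.15,0,0.25]

```text
time: 41.63
tool_pos: [0.3605, -0.2662, 0.2275]
ee_rot: [3.141, 0.0, 1.33]
wrist_force: [-0.2, -1.0, 0.0]
width: 0.0939
finger_force: 0.0
```

```bash
python3 - <<'E'
from wr import *
o,im=save('wrist','n1w.png'); print(o['time'],o['tool_pos'],o['ee_rot'])
p=w2pix('wrist',[[.383,-.336,.104],[.4073,-.238,.09],o['tool_pos']],o); print(p)
g=cv2.cvtColor(im,cv2.COLOR_RGB2HSV)
c=p[0].astype(int); x0,y0=max(0,c[0]-75),max(0,c[1]-75)
for y in range(y0,min(420,y0+150),4): print(y,''.join('O' if q[1]>150 and q[0]<18 and q[2]>60 else ' .:-=+*#%@'[min(9,q[2]//26)] for q in g[y,x0:x0+160:2]))
print(x0)
E
```

```text
41.6333 [ 0.36049683 -0.26623339  0.22752326] [3.14087225e+00 1.39158831e-04 1.32982447e+00]
[[322.39666617 266.6482114 ]
 [323.99092116 159.06957097]
 [282.63842048 252.76683082]]
191 =========--======================--=OOOOOO@@@@@@@@@@@@@@@@@@@@@@@@@@@@@@@@@@@@@@
195 =-=-=====-===-=-====================OOOOOO@@@@@@@@@@@@@@@@@@@@@@@@@@@@@@@@@@@@@@
199 ====-========-=========-=======-===:OOOOOO@@@@@@@@@@@@@@@@@@@@@@@@@@@@@@@@@@@@@@
203 ==============-====================-OOOOO+@@@@@@@@@@@@@@@@@@@@@@@@@@@@@@@@@@@@@@
207 ===-====-==========================-OOOOO+@@@@@@@@@@@@@@@@@@@@@@@@@@@@@@@@@@@@@@
211 =================================-:OOO@@O%@@@@@@@@@@@@@@@@@@@@@@@@@@@@@@@@@@@@@@
215 =================-=============::::OO@@@OO=-@@@@@@@@@@@@@@@@@@@@@@@@@@@@@@@@@@@@
219 =====-==========-============-:::::OO@@OO+===*@@@@@@@@@@@@@@@@@@@@@@@@@@@@@@@@@@
223 ==============-=============::-===-OO@@OO=====+@@@@@@@@@@@@@@@@@@@@@@@@@@@@@@%@@
227 ===========================:----=-=OO@@OO=====-@@@@@@@@@@@@@@@@@@@@@@@@@@@@@@@@@
231 ===========================--------OO@@OO-=-==+@@@@@@@@@@@@@@@@@@
[... 1614 characters left out ...]
@%@%%%@-  ......
311 ======================================================@+*@@%@@@@@@@@@@@@-.......
315 :.:::::::::.:::::::::.:::::::::.::::::::.:::::::::::::::.::::::..::::::::::::::.
319 ::::::::::::::::::::::::::::::::::::::::::::::::::::::::::::::::::::::::::::::::
323 ::::::::::::::::::::::::::::::::::::::::::::::::::::::::::::::::::::::::::::::::
327 ::::::::::::::::::::::::::::::::::::::::::::::::::::::::::::::::::::::::::::::::
331 ::::::::::::::::::::::::::::::::::::::::::::::::::::::::::::::::::::::::::::::::
335 ::::::::::::::::::::::::::::::::::::::::::::::::::::::::::::::::::::::::::::::::
339 ::::::::::::::::::::::::::::::::::::::::::::::::::::::::::::::::::::::::::::::::
247
```

```bash
python3 - <<'E'
from h import *
print(pix2w('wrist',(322,271),.104),pix2w('wrist',(298,271),.104),pix2w('wrist',(347,271),.104),pix2w('wrist',(322,249.5),.104),pix2w('wrist',(322,292.5),.104))
print(robot.get_obs()['tool_pos'])
E
```

```text
[ 0.38195536 -0.33985861  0.104     ] [ 0.35957106 -0.33434309  0.104     ] [ 0.40530983 -0.34563632  0.104     ] [ 0.38654292 -0.31838234  0.104     ] [ 0.37721222 -0.36211351  0.104     ]
[ 0.36070165 -0.26585557  0.2274647 ]
```

Emit:
arm_command:
  targets:
    - [0.02,-0.07,0,0]
    - [0.043,-0.148,0,0]
    - [0.043,-0.148,-0.05,0]
    - [0.043,-0.148,-0.12,0]
    - [0.043,-0.148,-0.19,0]
    - [0.043,-0.148,-0.25,0]
    - [0.043,-0.148,-0.285,0]
    - [0.043,-0.148,-0.297,0]

```text
time: 42.35
tool_pos: [0.3805, -0.3371, 0.0744]
ee_rot: [-3.135, -0.004, 1.333]
wrist_force: [-0.0, 1.0, 0.0]
width: 0.094
finger_force: 0.0
```

Emit:
arm_command:
  targets:
    - [0,0,0,0]
    - [0,0,0,0]
    - [0,0,0,0]

```text
time: 42.6
tool_pos: [0.3827, -0.3402, 0.081]
ee_rot: [3.138, 0.002, 1.334]
wrist_force: [0.5, 1.0, 0.2]
width: 0.0943
finger_force: 0.0
```

Emit:
arm_command:
  targets:
    - [0,0,0,0]
    - [0,0,0,0]
    - [0,0,0,0]
    - [0,0,0,0]
    - [0,0,0,0]
    - [0,0,0,0]
    - [0,0,0,0]
    - [0,0,0,0]
  claw: 1

```text
time: 43.27
tool_pos: [0.3815, -0.3392, 0.079]
ee_rot: [3.141, 0.0, 1.334]
wrist_force: [0.5, 0.3, -0.6]
width: 0.0462
finger_force: 30.0
```

Emit:
arm_command:
  targets:
    - [0,0,0,0]
    - [0,0,0,0]

```text
time: 43.43
tool_pos: [0.3815, -0.3392, 0.0789]
ee_rot: [3.141, 0.0, 1.334]
wrist_force: [0.2, 0.8, 0.1]
width: 0.046
finger_force: 30.0
```

Emit:
arm_command:
  targets:
    - [0,0,0.06,0]
    - [0,0,0.13,0]
    - [0,0.0,0.2,0]
    - [0.02,0.04,0.242,0]
    - [0.05,0.1,0.242,0]
    - [0.085,0.165,0.242,0]
    - [0.12,0.23,0.242,0]
    - [0.155,0.295,0.242,0]

```text
time: 44.1
tool_pos: [0.4589, -0.1902, 0.1995]
ee_rot: [-3.141, -0.0, 1.333]
wrist_force: [0.0, 0.2, -2.0]
width: 0.0465
finger_force: 30.0
```

Emit:
arm_command:
  targets:
    - [0.035,0.065,0,0]
    - [0.07,0.13,0,0]
    - [0.105,0.195,0,0]
    - [0.14,0.26,0,0]
    - [0.175,0.325,0,0]
    - [0.21,0.39,0,0]
    - [0.24,0.45,0,0]
    - [0.25,0.5,0,0]

```text
time: 44.77
tool_pos: [0.5847, 0.0608, 0.1984]
ee_rot: [-3.14, -0.0, 1.335]
wrist_force: [0.0, 0.3, -1.7]
width: 0.0461
finger_force: 30.0
```

```bash
python3 - <<'E'
from h import *
o,im=save('wrist','n2w.png'); save('scene','n2s.png'); save('side','n2d.png'); print(o['time'],o['tool_pos'],o['ee_rot'],o['width'],o['wrist_torque'])
E
python3 - <<'E'
import sys; sys.path.insert(0,'.')
from h import *
o=robot.get_obs(); t=np.array(o['tool_pos'])
for k,n in(('s','scene'),('d','side')):
    M=t+[0,0,.025]; F=t-[0,0,.079]; p=w2pix(n,[M,F]); print(n,'rim/foot predicted',p.round(1))
    g=cv2.cvtColor(cv2.imread(f'pics/n2{k}.png'),cv2.COLOR_BGR2HSV)
    x0,y0=(p.min(0)-[28,18]).astype(int); 
    for y in range(y0,int(p[:,1].max())+22,2): print(y,''.join('O' if q[1]>150 and 3<q[0]<18 and q[2]>60 else 'R' if q[1]>150 and (q[0]<=3 or q[0]>170) else 'B' if q[1]>120 and 100<q[0]<130 else ' .:-=+*#%@'[min(9,q[2]//26)] for q in g[y,x0:x0+70]))
    print('x0',x0)
E
```

```text
44.7667 [0.58473099 0.06076464 0.19844736] [-3.13998605e+00 -2.38576540e-06  1.33506773e+00] 0.04614357107977483 [-0.08379657 -0.00729631  0.02704566]
scene rim/foot predicted [[291.3 177.1]
 [289.4 216.1]]
159 ++++++++++++++++++++++++++++===========-:..:-=+++=====================
161 =+=++++++++++++==++++++++++++==========::..:-+++++================+===
163 ++======+++++++==++++++++++++=+=======-:...:-+++++====================
165 +++++++=++=++=+=++++++++++++++=+======-:...:-++++=====================
167 ===+++==+++=++=++++++++++++++++++++===-:...:=++++=====================
169 =+=+===+++++++++++++++++++++++++=+==+=-:...:=++++=====================
171 =============++++++++++++++++++=++==+=-:..:-=++++=====================
173 ================++++++++++++++++++++==-:...-=+++=+====================
175 =================+++++++++++++++++++++==-::-=+++++++++================
177 =================+++++++++++++++++++++++==-=+++===+++++++=+++++=++====
179 ===+++++++++++++++++++++++++++++++++++++====+++==---==++++++=+++++++++
181 ==+*%@@@@@@@@@@@@%*++++++++++++++++++++++===+++=------=+*+++++++
[... 3950 characters left out ...]
..::--======---O==
193 +*OOOOOOOOOOOOOOOOOOOOOO=-:--ORRRRRRRRRRRRRR::B::...:::::-=======---OO
195 ---::-=OOOOOOOOOOOOO----::::RRRRRRRRRRRRORRR:BBB:...:...::-======---OO
197 ::.:-OOOOOOOOO=--------=--BB:::-RRRRRRRRR-::BBB::...:..::::-----------
199 ...::OOOOO--::::..:::::-::BBBBBBBB:::-:BBBBBBBB:....:.:.:::.....::-=--
201 .:.::----::--::...::::...:BBBBBBBBBBBBBBBBBBBBB:.::..:.:..:::.::::-=--
203 .:::-========-:.:..:::..::BBBBBBBBBBBBBBBBBBBBB:....::.....:.:..::-===
205 ...::========-::.::..:....:BBBBBBBBBBBBBBBBBB::..:.:....:..:.:...:-===
207 .:.::-=======-::::::.:..:..::BBBBBBBBBBBBBB::...:..::..:..:......::-==
209 ....:-====---::..:.....:.....:.::B:BBB::::::.::..::..:.:::....:..::-==
x0 263
```

Emit:
arm_command:
  targets:
    - [0.035,0.05,0,0]
    - [0.069,0.098,0,0]
    - [0.069,0.098,0,0]
    - [0.069,0.098,0,0]
    - [0.069,0.098,0,0]

```text
time: 45.33
tool_pos: [0.6179, 0.1058, 0.1994]
ee_rot: [-3.141, 0.002, 1.332]
wrist_force: [0.8, -0.6, -2.7]
width: 0.0466
finger_force: 30.0
```

```bash
python3 - <<'E'
from wr import *
o,im=save('wrist','n3w.png'); save('scene','n3s.png'); save('side','n3d.png'); print(o['time'],o['tool_pos'])
x,e,w=rim('pics/n3w.png',o,(100,130),.055,.04,[.62,.11]); print('large',x,e,w.min(0),w.max(0))
x,e,w=rim('pics/n3w.png',o,(-8,3),.085,.031,[.62,.11]); print('med',x,e,w.min(0),w.max(0))
E
```

```text
45.3333 [0.61785964 0.10581681 0.19944344]
[298, 155, 27, 67, 621] pred [284. 193.]
large [0.61757948 0.11013978] 0.0031734134610219584 [0.63890416 0.07643585] [0.66001172 0.14269632]
[296, 167, 21, 52, 630] pred [284. 200.]
med [0.61564145 0.11016559] 0.004691896919237998 [0.63102715 0.08862261] [0.64871906 0.13577087]
```

Emit:
arm_command:
  targets:
    - [0.002,0.006,0,0]
    - [0.002,0.006,-0.05,0]
    - [0.002,0.006,-0.1,0]
    - [0.002,0.006,-0.14,0]
    - [0.002,0.006,-0.17,0]
    - [0.002,0.006,-0.19,0]
    - [0.002,0.006,-0.205,0]
    - [0.002,0.006,-0.215,0]

```text
time: 46.15
tool_pos: [0.6193, 0.1102, 0.092]
ee_rot: [-3.142, 0.0, 1.333]
wrist_force: [-0.1, -0.1, -2.2]
width: 0.0466
finger_force: 30.0
```

Emit:
arm_command:
  targets:
    - [0,0,-0.003,0]
    - [0,0,-0.004,0]
    - [0,0,-0.004,0]

```text
time: 46.4
tool_pos: [0.62, 0.1104, 0.0915]
ee_rot: [3.14, -0.001, 1.334]
wrist_force: [0.8, 0.0, -1.4]
width: 0.0457
finger_force: 30.0
```

Emit:
arm_command:
  targets:
    - [0,0,-0.003,0]
    - [0,0,-0.005,0]
    - [0,0,-0.005,0]

```text
time: 46.65
tool_pos: [0.62, 0.1104, 0.089]
ee_rot: [3.14, -0.001, 1.334]
wrist_force: [-0.0, 0.1, 0.1]
width: 0.0459
finger_force: 30.0
```

Emit:
arm_command:
  targets:
    - [0,0,0,0]
    - [0,0,0,0]
    - [0,0,0,0]
    - [0,0,0.03,0]
    - [0,0,0.1,0]
    - [0,0,0.18,0]
    - [0,0,0.26,0]
    - [0,0,0.3,0]
  claw: 0.2

```text
time: 47.32
tool_pos: [0.6208, 0.1105, 0.2445]
ee_rot: [3.133, -0.003, 1.334]
wrist_force: [0.7, 0.7, 0.2]
width: 0.0753
finger_force: 0.0
```

Emit:
arm_command:
  targets:
    - [-0.08,-0.06,0.0,0]
    - [-0.16,-0.12,0,0]
    - [-0.24,-0.18,0,0]
    - [-0.3,-0.24,0,0]
    - [-0.3,-0.24,0,0]

```text
time: 47.73
tool_pos: [0.4668, -0.0112, 0.2384]
ee_rot: [3.141, 0.001, 1.333]
wrist_force: [0.4, -1.3, -0.2]
width: 0.0753
finger_force: 0.0
```

```bash
python3 - <<'E'
from h import *
o,_=save('scene','n4s.png'); save('side','n4d.png'); save('wrist','n4w.png'); print(o['time'],o['tool_pos'],o['width'])
for k,n in(('s','scene'),('d','side')):
    p=w2pix(n,[[.62,.11,.114],[.62,.11,.085],[.62,.11,.055],[.62,.11,0]]); print(n,p.round(1).tolist())
    g=cv2.cvtColor(cv2.imread(f'pics/n4{k}.png'),cv2.COLOR_BGR2HSV)
    x0=int(p[:,0].mean())-35; y0=int(p[:,1].min())-22
    for y in range(y0,int(p[:,1].max())+16,1): print(y,''.join('O' if q[1]>150 and 3<q[0]<18 and q[2]>60 else 'R' if q[1]>130 and (q[0]<=3 or q[0]>170) else 'B' if q[1]>110 and 100<q[0]<130 else ' .:-=+*#%@'[min(9,q[2]//26)] for q in g[y,x0:x0+70]))
    print(x0)
E
```

```text
47.7333 [ 0.4668394  -0.01122482  0.23842092] 0.07526824257539136
scene [[297.5, 233.6], [296.8, 243.8], [296.1, 254.0], [295.0, 271.5]]
211 +++++=++++=++++=+++++++++==+=+==+=+++====+==+=====+=+++*OOOO@@@@@@@@@@
212 +++++++===++=++++++++++++++++=++++++++==============++*OOOOOOOOOOOOOOO
213 ++++++++++==+==++++++++++++++=+=+=+=++================+OOOOOOOOOOOOOOO
214 +++=+++++=+==+=+++++++++++++++++++===++=============--=OOOOOOOOOOOOOOO
215 ++++++++++=++=+++++++++++++++++++==+===++=+=======--::--==============
216 ++++++++++++++++++++++++++++=+===+=+++=+===+====---:::::::::::::::::::
217 ++++++++++++++++++++++=+++++++==+=++===========--:::::::::::::::::::::
218 +++++++++++++++++++++++++++++++==+===+=======--:::::::::-:::::::::::::
219 ++++++++++++++++++++++++++++=+=++++++=======--::::::::-----:::::::::::
220 ++++++++++++++++++++++++++=+++=+==+=======--:::::-----=====--:::::::::
221 ++++++++=++++++++++++++++++++++++=+=====--::::::-=O+========---:::::::
222 ++++++++++++++++++++++++++++++=========-:::::::-=OOO+++========--:::::
223 +++++++++++++++++++++++++++++++======--::::::::-OOOO*++====
[... 8764 characters left out ...]
=====================
208 -::::::::...:.:::..::......::::-BBBBBBBB------========================
209 ::.:.::....:..:...:.::..::...::-------------=-==-=====================
210 :..:...:::..:................::----------====--===-===================
211 .:.:::.:.:......:..:.........::--=-=====-====-==-==============-=--===
212 ::::::::.::...:..:.:.:......:::-=--========-=-=-==-===================
213 ::::--::::..:...::...:...:...::-=====-========-===-============-======
214 ----=--:::...::..:.....:....:::-=====-=-=--====-========-=============
215 ======-:..::....::.....:.....::-===-==-==-====-==-===========-========
216 ==-=---:::....:..:...:....:..::--=======-======-======================
263
```

```bash
python3 -c "
from bench import robot
print(robot.close_job())"
```

```text
the job is handed in; nothing more can be done
None
```

I handed the job in at about 48 s. All five nuts are in the tray, and the final pictures show the small pot inside the medium one inside the large one, upright and seated at the right heights. Along the way the small pot slipped out of the grip once and had to be stood back up. The wrist force reached about 48 N when it jammed against the tray wall. The shaft, the cap and the look-alike pots were not touched on purpose, though I did not re-measure them.

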